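Rattle-check the honing-block tins and pack the sound ones

ROBOT

A 6-joint arm with a two-finger parallel gripper is mounted at the origin on a cart in front of the work surface, level with it; the furniture and walls round the work are solid. World frame = base frame: x ahead of the robot, y to its left, z up, the work surface at z = 0. Lengths are in m, angles in degrees, forces in N, time in s.
With the tool pointing down it reaches from about 0.15 to 0.775 m from the base axis. Payload 6.1 kg.
Tool frame: the origin (TCP) lies midway between the tips of the shut fingers; the grasp point (between the pads) lies 19 mm behind it; x points along the fingers, y is the direction in which the jaws open and shut, and the axes are right-handed (so a half turn about x gives the same grasp; the last joint's range is limited). The gripper opens to 85 mm and grips with 20 to 120 N. Pads are 22 mm wide; open, the fingers measure 114 mm over their backs; the gripper's body (76 mm by 85 mm) begins 54 mm behind the grasp point. The pads swing forward as they close: fully open they stand 13 mm farther back than shut.
Start: joints at [76.433, 7.208, -2.269, 80.523, 0, 90], TCP at [0.123, 0.51, 0.231] pointing down, gripper open.
Joint ranges: [-155.77, 155.77], [-54.66, 111.73], [-72.52, 77.12], [-102.08, 115.82], [-83.92, 84.16], [-180, 180]. Speed limits (degrees/s): [136.94, 136.94, 172.46, 180, 180, 180].

INTERFACE

Orientations are given as a 3x3 rotation matrix whose columns are the frame's x, y, z axes.
In Python, from rig import robot, read_camera, camera_model, spot_in, spot_point gives the robot as it stands.
- The arm moves only by the tool apply_moves, never from a script. Its arguments are lists of equal length, an entry for each row: "linear": the shift along the tool's x, y, z in m, a list of three; "roll": the turn about the tool's x in degrees. A call has 1 to 10 rows; each row shifts and turns the pose as measured when the row begins, along the tool's axes as they then stand; what a row does not reach is not made up. A row lasts 1/8 s, in which the tool goes at most 62.5 mm and 10.7 degrees, less where a joint would pass 70% of its speed; a pose out of reach is approached as far as the arm can. A call is refused whole if a number of a shift passes 0.0625 or a number of a turn 10.7, either way. A call with a gripper value outside its range is refused whole. "fingers" is the closure, from 0 (fully open) to 1 (shut), set as the call begins (left out, the last holds). The fingers move at their own pace and stop on an object; the grip force is fixed at half the most. Time passes only in rows, so rows that do not move let the fingers close. It gives the time, the measured TCP pose, the force and the opening at its end, in the units of the state.
- robot.get_obs(): the state, without advancing time (a new reading comes with each control period).
- read_camera(name): name is "scene" or "top" or "wrist"; returns the picture (420x560x3 uint8, blue, green, red); there is no depth.
- camera_model(name): a dict with "vfov" (degrees; the focal length in pixels is half the picture's height over the tangent of half this angle, whatever the lens; pixels are square), "cx", "cy" (the principal point, pixels), "extrinsics" (4x4, takes a point from camera to world coordinates). Camera axes: x right, y up, looking along -z (the intrinsics and any distortion apply to the point x, -y, -z); pixel columns grow to the right and rows downward; lengths in m; the calibration is good to about 2 mm. The wrist camera is an equidistant fisheye: a pixel r from the principal point sees the ray r / f radians off the axis. A picture is of the moment at which its call begins: read the wrist's pose just before it. camera_model takes no time and is no camera call; for the wrist camera it gives the pose at the moment of the call.
- robot.hand_in(): hands the job in, once; it reports no verdict.
Trained networks look in the newest picture that a camera, given by its name, has taken for a name from the list of things; names that differ only in an ending like _2 or _b are one class to them, and where a whole thing is asked for, a point or a joint stands for the part that bears it (a point fixed in the world has none). Each returns a list of dicts, best first, with "conf" (0 to 1); they miss things now and then, are a little off and sometimes report something else, mostly with a low value. They report only what shows in the picture. A call takes as long as a camera call.
- spot_in(camera, target): "centre" ([column, row] in pixels, amid what is visible of it).
- spot_point(camera, target): "centre" ([column, row] in pixels: a listed point, or the origin of a listed thing).
The state is a dict: "time_s": time; "q": joint angles; "dq": joint speeds; "tau": joint torques, N m; "tcp_pos": TCP position; "ee_rot": TCP orientation; "ft_force": force on the tool from outside, world axes, zero at the start; "ft_torque": the same for the moment, N m; "grip_width": finger opening in m.
Only numpy, scipy, OpenCV 4.12 (cv2) and the standard library are available. Lean on these libraries where they do the work, as an engineer would, in place of code of your own. Each camera call takes 0.05 s, during which the arm holds its last target. There are 200 camera calls.

TASK

The knife-sharpening kit is being packed. By gently shaking or tipping the three closed tins, feel in which of them the honing block has come loose and slides about; do it softly, because a loose block chips if it is knocked hard against the tin. Bed every tin whose block stays firm in its own recess of the wooden tray, lid up and fully home, without forcing it; leave every tin with a loose block lying flat, lid up, on the bare table. Do not disturb the loose paint tube or the bottle.

Things in the scene. Friction and masses are not known exactly. Their poses are not given: they have to be found in the camera images.
- tin_1: closed plain metal tin box, 150 (x) x 48 (y) x 42 (z) mm, three alike, each 0.2 to 0.7 kg; origin at the centre of its underside, z up through the lid, x along it. Lid fixed shut. Its round honing block is either firmly bedded or loose: then it slides up to 100 mm along x.
- tin_2: closed plain metal tin box, 150 (x) x 48 (y) x 42 (z) mm, three alike, each 0.2 to 0.7 kg; origin at the centre of its underside, z up through the lid, x along it. Lid fixed shut. Its round honing block is either firmly bedded or loose: then it slides up to 100 mm along x.
- tin_3: closed plain metal tin box, 150 (x) x 48 (y) x 42 (z) mm, three alike, each 0.2 to 0.7 kg; origin at the centre of its underside, z up through the lid, x along it. Lid fixed shut. Its round honing block is either firmly bedded or loose: then it slides up to 100 mm along x.
- tin_1_mid (a point): centre of the tin's chamber, 24.5 mm above its underside. One or two of the three tins have a loose block (160 g, 40 mm across, oiled: it slides when tipped over 8 degrees along x and stays put when level; chips if knocked at over 25 N); moving end to end it shifts the held moment about the tin's y axis by about 0.15 N m. Tip by up to 20 degrees, shake slower than 0.4 m/s
- tin_2_mid (a point): centre of the tin's chamber, 24.5 mm above its underside. One or two of the three tins have a loose block (160 g, 40 mm across, oiled: it slides when tipped over 8 degrees along x and stays put when level; chips if knocked at over 25 N); moving end to end it shifts the held moment about the tin's y axis by about 0.15 N m. Tip by up to 20 degrees, shake slower than 0.4 m/s
- tin_3_mid (a point): centre of the tin's chamber, 24.5 mm above its underside. One or two of the three tins have a loose block (160 g, 40 mm across, oiled: it slides when tipped over 8 degrees along x and stays put when level; chips if knocked at over 25 N); moving end to end it shifts the held moment about the tin's y axis by about 0.15 N m. Tip by up to 20 degrees, shake slower than 0.4 m/s
- tray: low wooden tray, 177 (x) x 163 (y) mm, 17 mm tall, fixed to the table; origin at the centre of its underside, x along the two recesses. Their flat floors lie 8 mm above the table, walls 9 mm high; the wall between them is 37 mm wide. A tin pressed on the tray with over 80 N (a short peak counts) is forced: lower it at about 20 mm/s.
- recess_1 (a point): centre of the floor of one recess, 8 mm above the table; the recess is 153 x 51 mm (1.5 mm play all round a tin), long side along the tray's x; at +44 mm along the tray's y
- recess_2 (a point): centre of the floor of the other recess, same size; at -44 mm along the tray's y
- sketch_box: wooden sketch box standing open on the table, fixed, an obstacle: 260 (x) x 360 (y) mm, its raised lid 220 mm tall, its drawer pulled out 45 mm towards the robot (38 mm tall, with a small knob); origin near the centre of its underside
- paint_tube: paint tube lying on the table, 40 x 106 x 26 mm, bystander
- medium_bottle: small white bottle with a grey cap, 39 mm across, 94 mm tall, standing, bystander

How it is judged (in metres and radians):
At the end, for the whole second after the job is handed in: Every tin whose block is firm lies in a recess of the tray: centre within 5 mm of the recess centre, its underside within 3.5 mm of the recess floor, level and in line within about 3 degrees. Every tin with a loose block lies flat, lid up, on the table, off the tray. All are at rest (((not (distance between any of hone_1_c0, hone_2_c0 and tin_1_mid below 0.08 m) and ((horizontal distance between tin_1 and recess_1 below 0.005 m or horizontal distance between tin_1 and recess_2 below 0.005 m) and z of tin_1 in the frame of tray below 0.0115 m and angle between tin_1's own z axis and vertical below 0.05 rad and angle between the x axis of tin_1 and the x axis of tray, either way round below 0.06 rad)) or (distance between any of hone_1_c0, hone_2_c0 and tin_1_mid below 0.08 m and (height (world z) of tin_1 below 0.004 m and angle between tin_1's own z axis and vertical below 0.05 rad))) and ((not (distance between any of hone_1_c0, hone_2_c0 and tin_2_mid below 0.08 m) and ((horizontal distance between tin_2 and recess_1 below 0.005 m or horizontal distance between tin_2 and recess_2 below 0.005 m) and z of tin_2 in the frame of tray below 0.0115 m and angle between tin_2's own z axis and vertical below 0.05 rad and angle between the x axis of tin_2 and the x axis of tray, either way round below 0.06 rad)) or (distance between any of hone_1_c0, hone_2_c0 and tin_2_mid below 0.08 m and (height (world z) of tin_2 below 0.004 m and angle between tin_2's own z axis and vertical below 0.05 rad))) and ((not (distance between any of hone_1_c0, hone_2_c0 and tin_3_mid below 0.08 m) and ((horizontal distance between tin_3 and recess_1 below 0.005 m or horizontal distance between tin_3 and recess_2 below 0.005 m) and z of tin_3 in the frame of tray below 0.0115 m and angle between tin_3's own z axis and vertical below 0.05 rad and angle between the x axis of tin_3 and the x axis of tray, either way round below 0.06 rad)) or (distance between any of hone_1_c0, hone_2_c0 and tin_3_mid below 0.08 m and (height (world z) of tin_3 below 0.004 m and angle between tin_3's own z axis and vertical below 0.05 rad))) and linear speed of each of tin_1, tin_2, tin_3 below 0.02 m/s); the robot touches nothing.
It fails at once if a loose block is knocked against its tin with more than 25 N (contact force between any of hone_1_c0, hone_2_c0 and anything else above 25 N).
It fails at once if a tin is forced against the tray with more than 80 N (contact force between any of tin_1, tin_2, tin_3 and tray above 80 N).
It fails at once if a bystander is moved by more than 30 mm (distance of any of paint_tube, medium_bottle from where it was at the start of the episode above 0.03 m).
It also fails if it takes over 72 s, if anything falls off the work surface, if the arm or the gripper's body presses on something with over 40 N, if the wrist force passes 120 N, or if a joint passes its speed limit or range.

## Working session

There is one attempt and no reset: what is moved stays moved. The work goes in short steps, Python scripts to look and compute and a tool call to move; the robot and the scene stay as the last step left them, time stands still between calls to the robot, and variables do not carry over. Pictures are saved under pics/ and viewed, about 8 in all and at most 12, crops included, and the job is handed in when it is done.

Besides the shell and the picture viewer there is one more tool, called after "Emit:" as name(argument=value, ...) on one line, values as JSON. apply_moves: Moves the arm, as the interface text tells. Its arguments: {"type":"object","properties":{"linear":{"type":"array"},"roll":{"type":"array"},"fingers":{"type":"number"}},"required":["linear","roll"]}

```bash
ls; mkdir -p pics; cat > h.py <<'E'
import numpy as np, cv2
from rig import robot, read_camera, camera_model, spot_in, spot_point
def ray(cam,px):
    m=camera_model(cam); f=210/np.tan(np.radians(m['vfov']/2)); E=np.array(m['extrinsics'])
    u=(px[0]-m['cx'])/f; v=(px[1]-m['cy'])/f
    if cam=='wrist':
        r=np.hypot(u,v); s=np.sin(r)/max(r,1e-9); d=np.array([u*s,-v*s,-np.cos(r)])
    else: d=np.array([u,-v,-1.])
    return E[:3,3],E[:3,:3]@d
def onz(cam,px,z):
    o,d=ray(cam,px); return o+d*(z-o[2])/d[2]
E
python3 - <<'E'
from h import *
for c in ['top','scene']:
    im=read_camera(c); cv2.imwrite(f'pics/{c}0.png',im)
    for n,z in [('tin_1',.0),('tin_1_mid',.0245),('tray',0),('recess_1',.008),('recess_2',.008),('paint_tube',0),('medium_bottle',0),('sketch_box',0)]:
        for r in spot_point(c,n)[:4]:
            print(c,n,round(r['conf'],2),np.round(r['centre']),onz(c,r['centre'],z).round(3)[:2])
o=robot.get_obs(); print(o)
print(np.array(camera_model('wrist')['extrinsics']).round(3),camera_model('wrist')['vfov'])
E
```

```text
pics
top tin_1 0.94 [270. 250.] [ 0.483 -0.111]
top tin_1 0.72 [182. 264.] [0.444 0.138]
top tin_1 0.28 [323. 166.] [ 0.729 -0.261]
top tin_1_mid 0.68 [180. 266.] [0.439 0.138]
top recess_1 0.81 [349. 233.] [ 0.533 -0.335]
top recess_1 0.55 [381. 226.] [ 0.554 -0.426]
top recess_2 0.81 [349. 233.] [ 0.533 -0.335]
top recess_2 0.55 [381. 226.] [ 0.554 -0.426]
top paint_tube 0.94 [368. 176.] [ 0.7   -0.391]
top paint_tube 0.45 [179. 266.] [0.438 0.147]
scene tin_1 0.86 [322. 244.] [ 0.667 -0.21 ]
scene tin_1 0.82 [173. 207.] [0.44  0.132]
scene tin_1 0.72 [233. 248.] [ 0.485 -0.126]
scene tin_1 0.31 [230. 235.] [ 0.503 -0.072]
scene tin_1_mid 0.72 [169. 197.] [0.436 0.143]
scene tin_1_mid 0.18 [174. 208.] [0.427 0.077]
scene tray 0.65 [325. 304.] [ 0.542 -0.382]
scene recess_1 0.72 [350. 313.] [ 0.558 -0.431]
scene recess_1 0.63 [304. 290.] [ 0.527 -0.337]
scene recess_2 0.72 [350. 313.] [ 0.558 -0.431]
scene recess_2 0.63 [304. 290.] [ 0.527 -0.337]
scene paint_tube 0.75 [386. 277.] [ 0.701 -0.378]
scene medium_bottle 0.94 [357. 248.] [ 0.724 -0.264]
{'time_s': 0.9, 'q': array([ 7.643
[... 176 characters left out ...]
85892,
       -0.04185447]), 'tau': array([ 1.70528641e-03, -4.35691094e+01,  3.53091681e+01,  1.05108324e-03,
        1.46162472e-05, -2.57934964e-06]), 'tcp_pos': array([0.12317183, 0.51032333, 0.23131665]), 'ee_rot': array([[ 1.35844448e-05,  2.34612202e-01,  9.72089047e-01],
       [ 4.06187891e-05,  9.72089046e-01, -2.34612202e-01],
       [-9.99999999e-01,  4.26721565e-05,  3.67562647e-06]]), 'ft_force': array([ 0.10040423, -0.12536279,  0.42085413]), 'ft_torque': array([ 0.00452647, -0.00276661,  0.03115134]), 'grip_width': 0.08557235102590538}
[[ 0.234 -0.938 -0.255  0.059]
 [ 0.972  0.226  0.061  0.526]
 [ 0.    -0.262  0.965  0.374]
 [ 0.     0.     0.     1.   ]] 65.70646984690485
```

```bash
python3 - <<'E'
import cv2,numpy as np
a=cv2.imread('pics/top0.png')[130:310,140:420]; cv2.imwrite('pics/t0c.png',cv2.resize(a,None,fx=2.8,fy=2.8,interpolation=cv2.INTER_CUBIC))
E
```

```text
(no output)
```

View pics/t0c.png

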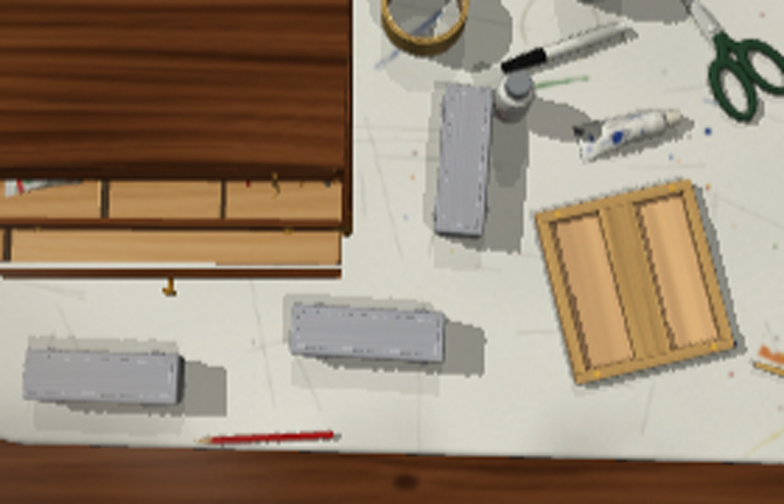

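View pics/scene0.png

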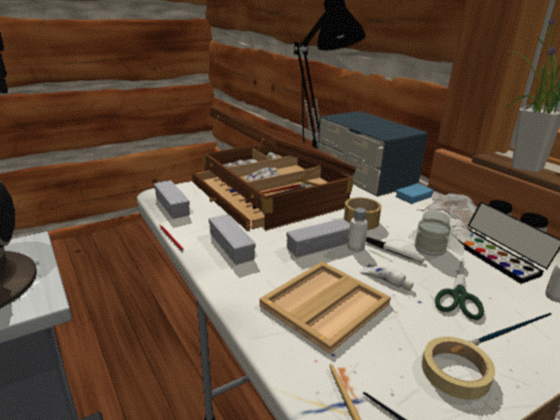

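The top crop shows tin A at about (100,375), tin B at (367,332), tin C at (464,160) with the bottle close to its far right corner, and the tray at (635,280). The scene view agrees. Next I'll turn the corner pixels into poses.

```bash
python3 - <<'E'
from h import *
S=dict(A=([(25,349),(180,353),(178,403),(24,400)],.042),B=([(293,304),(443,313),(443,360),(291,352)],.042),
C=([(446,85),(491,89),(482,236),(436,231)],.042),T=([(536,212),(690,181),(735,348),(578,384)],.017),
bottle=([(515,90)],.09),knob=([(170,292),(200,277)],.03))
for k,(c,z) in S.items():
    p=np.array([onz('top',(x/2.8+140,y/2.8+130),z)[:2] for x,y in c])
    print(k,p.mean(0).round(3))
    if len(c)==4:
        for i in range(4):
            d=p[(i+1)%4]-p[i]; print('   ',np.linalg.norm(d).round(3),np.degrees(np.arctan2(d[1],d[0])).round(1))
    else: print(p.round(3))
print(np.array(camera_model('top')['extrinsics'])[:3,3])
E
```

```text
A [0.442 0.143]
    0.151 -91.1
    0.048 179.4
    0.149 89.3
    0.049 1.5
B [ 0.487 -0.114]
    0.147 -93.0
    0.046 -179.9
    0.148 87.4
    0.047 -1.4
C [ 0.659 -0.209]
    0.045 -94.8
    0.149 176.3
    0.046 84.1
    0.148 -3.8
T [ 0.542 -0.382]
    0.16 -78.1
    0.174 -166.4
    0.162 103.1
    0.177 13.1
bottle [ 0.718 -0.255]
[[ 0.718 -0.255]]
knob [0.533 0.067]
[[0.526 0.082]
 [0.541 0.053]]
[ 0.43840138 -0.13252806  1.16553809]
```

```bash
cat >> h.py <<'E'
def Ry(yaw):
    y=np.radians(yaw); return np.array([[0,np.cos(y),np.sin(y)],[0,np.sin(y),-np.cos(y)],[-1,0,0]])
def yaw(o=None):
    R=(o or robot.get_obs())['ee_rot']; return np.degrees(np.arctan2(R[1,1],R[0,1]))
def plan(wps):
    """wps: list of (x,y,z,yaw,n)"""
    o=robot.get_obs(); p=np.array(o['tcp_pos']); w=yaw(o); L=[];Ro=[]
    for *t,wt,n in wps:
        t=np.array(t); dw=(wt-w)/n; dp=(t-p)/n
        for i in range(n):
            L.append((Ry(w).T@dp).round(4).tolist()); Ro.append(round(-dw,2)); w+=dw
        p=t
    print(len(L),'linear',L,'roll',Ro)
def status():
    o=robot.get_obs(); print(round(o['time_s'],2),'p',o['tcp_pos'].round(4),'yaw',yaw(o).round(2),'F',o['ft_force'].round(2),'T',o['ft_torque'].round(3),'w',round(o['grip_width'],4),'q6',o['q'][5].round(1))
def seetin(z,name,mode='tin'):
    """rectify wrist view onto the plane at height z (1 px = 0.5 mm) round the TCP, tool y right, tool z up; min-area rect of tin top"""
    o=robot.get_obs(); m=camera_model('wrist'); E=np.array(m['extrinsics']); im=read_camera('wrist')
    f=210/np.tan(np.radians(m['vfov']/2)); R=o['ee_rot']; p=o['tcp_pos']
    u,v=np.meshgrid((np.arange(440)-220)*.0005,(220-np.arange(440))*.0005)
    P=np.stack([p[0]+R[0,1]*u+R[0,2]*v,p[1]+R[1,1]*u+R[1,2]*v,np.full_like(u,z)],-1)
    c=(P-E[:3,3])@E[:3,:3]; x,y,zz=c[...,0],-c[...,1],-c[...,2]
    rr=np.hypot(x,y); th=np.arctan2(rr,zz); s=f*th/np.maximum(rr,1e-9)
    g=cv2.remap(im,(m['cx']+s*x).astype(np.float32),(m['cy']+s*y).astype(np.float32),cv2.INTER_LINEAR)
    cv2.imwrite(f'pics/{name}.png',g); cv2.imwrite(f'pics/{name}_raw.png',im); status(); return g
def g2w(px,z=0):
    o=robot.get_obs(); R=o['ee_rot']; p=o['tcp_pos']; u=(px[0]-220)*.0005; v=(220-px[1])*.0005
    return p[:2]+R[:2,1]*u+R[:2,2]*v
E
python3 - <<'E'
from h import *
plan([(.442,.143,.15,0,10)])
E
```

```text
10 linear [[0.0081, -0.0282, 0.0396], [0.0081, -0.0227, 0.043], [0.0081, -0.0168, 0.0457], [0.0081, -0.0106, 0.0475], [0.0081, -0.0042, 0.0485], [0.0081, 0.0023, 0.0486], [0.0081, 0.0088, 0.0478], [0.0081, 0.0151, 0.0463], [0.0081, 0.0211, 0.0438], [0.0081, 0.0267, 0.0406]] roll [np.float64(7.64), np.float64(7.64), np.float64(7.64), np.float64(7.64), np.float64(7.64), np.float64(7.64), np.float64(7.64), np.float64(7.64), np.float64(7.64), np.float64(7.64)]
```

Emit:
apply_moves(linear=[[0.0081, -0.0282, 0.0396], [0.0081, -0.0227, 0.043], [0.0081, -0.0168, 0.0457], [0.0081, -0.0106, 0.0475], [0.0081, -0.0042, 0.0485], [0.0081, 0.0023, 0.0486], [0.0081, 0.0088, 0.0478], [0.0081, 0.0151, 0.0463], [0.0081, 0.0211, 0.0438], [0.0081, 0.0267, 0.0406]], roll=[7.64, 7.64, 7.64, 7.64, 7.64, 7.64, 7.64, 7.64, 7.64, 7.64], fingers=0)

```text
time_s: 2.15
tcp_pos: [0.4442, 0.1299, 0.149]
ee_rot: [[0.005, 0.999, -0.036], [0.005, -0.036, -0.999], [-1.0, 0.005, -0.005]]
ft_force: [0.6, 0.5, 0.5]
grip_width: 0.0857
```

```bash
python3 - <<'E'
from h import *
status()
plan([(.442,.143,.15,0,2)])
E
```

```text
2.15 p [0.4442 0.1299 0.149 ] yaw -2.06 F [0.58 0.47 0.55] T [ 0.024 -0.025 -0.035] w 0.0857 q6 108.2
2 linear [[-0.0005, -0.0014, -0.0065], [-0.0005, -0.0012, -0.0065]] roll [np.float64(-1.03), np.float64(-1.03)]
```

Emit:
apply_moves(linear=[[0, -0.002, -0.012], [0, 0, 0]], roll=[-2, 0])

```text
time_s: 2.4
tcp_pos: [0.444, 0.1394, 0.1483]
ee_rot: [[0.004, 1.0, -0.007], [0.004, -0.007, -1.0], [-1.0, 0.004, -0.004]]
ft_force: [-0.5, -0.1, -0.1]
grip_width: 0.0854
```

```bash
sed -i "s/Ro.append(round(-dw,2))/Ro.append(float(round(-dw,2)))/" h.py; python3 - <<'E'
from h import *
g=seetin(.042,'a1')
raw=cv2.imread('pics/a1_raw.png'); cv2.imwrite('pics/a1v.png',np.hstack([g,cv2.resize(raw,None,fx=.64,fy=1.0)[:420] if 0 else cv2.copyMakeBorder(cv2.resize(raw,(330,248)),0,192,0,0,cv2.BORDER_CONSTANT)]))
E
```

```text
2.45 p [0.4439 0.1393 0.1483] yaw -0.38 F [ 0.34  0.33 -0.01] T [-0.019  0.065  0.028] w 0.0853 q6 107.7
```

View pics/a1v.png

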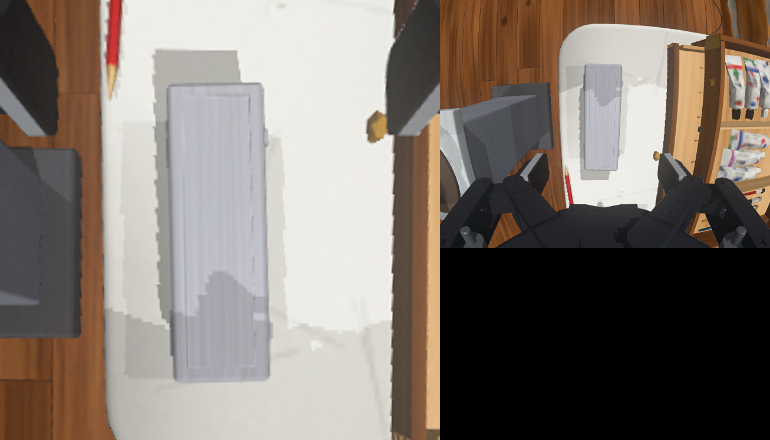

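Emit:
apply_moves(linear=[[0.02, -0.0006, -0.006], [0.03, 0, 0], [0.03, 0, 0], [0.025, 0, 0], [0.012, 0, 0], [0.006, 0, 0], [0, 0, 0]], roll=[1.2, 0, 0, 0, 0, 0, 0])

```text
time_s: 3.32
tcp_pos: [0.4424, 0.1528, 0.0256]
ee_rot: [[0.01, 1.0, -0.013], [0.006, -0.013, -1.0], [-1.0, 0.01, -0.006]]
ft_force: [0.8, 0.6, -0.4]
grip_width: 0.0856
```

```bash
cat >> h.py <<'E'
def tinrect(g,z=0):
    m=((g[...,0].astype(int)-g[...,2]>10)&(g[...,2]>70)).astype(np.uint8)*255
    m=cv2.morphologyEx(m,cv2.MORPH_OPEN,np.ones((7,7)))
    cs=cv2.findContours(m,cv2.RETR_EXTERNAL,cv2.CHAIN_APPROX_NONE)[0]
    for c in sorted(cs,key=cv2.contourArea)[-2:]:
        r=cv2.minAreaRect(cv2.convexHull(c)); b=cv2.boxPoints(r); print('area',cv2.contourArea(c),'box',b.round(1).tolist(),'uv',((b.mean(0)-220)*[.0005,-.0005]).round(4),'w',g2w(b.mean(0)).round(4))
E
python3 - <<'E'
from h import *
status(); tinrect(cv2.imread('pics/a1.png'))
E
```

```text
3.33 p [0.4424 0.1528 0.0256] yaw -0.77 F [ 0.78  0.63 -0.35] T [-0.015 -0.021 -0.041] w 0.0856 q6 109.8
```

Emit:
apply_moves(linear=[[0.007, 0.0005, 0.004], [0.006, 0.0, 0.003], [0, 0, 0]], roll=[0.4, 0.4, 0])

```text
time_s: 3.7
tcp_pos: [0.4441, 0.1457, 0.0133]
ee_rot: [[0.013, 1.0, -0.028], [0.006, -0.028, -1.0], [-1.0, 0.013, -0.007]]
ft_force: [-0.0, 0.5, 0.2]
grip_width: 0.0854
```

Emit:
apply_moves(linear=[[0, 0, 0], [0, 0, 0], [0, 0, 0], [0, 0, 0], [0, 0, 0]], roll=[0, 0, 0, 0, 0], fingers=1)

```text
time_s: 4.32
tcp_pos: [0.4447, 0.1456, 0.0139]
ee_rot: [[0.014, 0.999, -0.029], [0.007, -0.029, -1.0], [-1.0, 0.014, -0.007]]
ft_force: [-0.1, 0.3, 1.1]
grip_width: 0.0473
```

```bash
python3 - <<'E'
from h import *
status(); tinrect(cv2.imread('pics/a1.png')); print(robot.get_obs()['ee_rot'][:,0])
E
```

```text
4.33 p [0.4447 0.1456 0.0139] yaw -1.66 F [-0.1   0.26  1.14] T [-0.072  0.037 -0.024] w 0.0473 q6 109.7
[ 0.01415534  0.00663261 -0.99987781]
```

Emit:
apply_moves(linear=[[-0.01, 0, 0], [-0.015, 0, 0], [-0.015, 0, 0], [-0.01, 0, 0], [0, 0, 0], [0, 0, 0], [0, 0, 0]], roll=[0, 0, 0, 0, 0, 0, 0])

```text
time_s: 5.2
tcp_pos: [0.443, 0.145, 0.0667]
ee_rot: [[0.012, 1.0, -0.029], [0.006, -0.029, -1.0], [-1.0, 0.012, -0.006]]
ft_force: [0.1, -0.1, -4.9]
grip_width: 0.0467
```

```bash
python3 - <<'E'
from h import *
status(); print(robot.get_obs()['ee_rot'][:,0]); g=cv2.imread('pics/a1.png'); print(g[300,200],g[120,200],g[370,210],g[250,350],g[100,200],g[200,275],g[350,290])
E
```

```text
5.2 p [0.443  0.145  0.0667] yaw -1.65 F [ 0.11 -0.06 -4.89] T [-0.023  0.053 -0.021] w 0.0467 q6 109.7
[ 0.01233982  0.00614229 -0.999905  ]
[168 161 162] [192 185 185] [173 167 167] [231 236 237] [192 185 184] [210 217 219] [199 207 208]
```

```bash
cat >> h.py <<'E'
def mom(n=5):
    T=[];Q=[];F=[]
    for i in range(n):
        o=robot.get_obs(); T.append(o['ee_rot'].T@o['ft_torque']); Q.append(o['tau']); F.append(o['ft_force'])
        if i<n-1: read_camera('top')
    status(); print('tool T mean',np.mean(T,0).round(3),'sd',np.std(T,0).round(3),'F',np.mean(F,0).round(2)); print('tau',np.mean(Q,0).round(3),np.std(Q,0).round(3),'tilt',np.degrees(robot.get_obs()['ee_rot'][:2,0]).round(2))
E
python3 -c "
from h import *
mom()"
```

```text
5.4 p [0.443  0.145  0.0667] yaw -1.65 F [ 0.39 -0.42 -4.29] T [-0.031  0.     0.031] w 0.0472 q6 109.7
tool T mean [-0.008 -0.017 -0.011] sd [0.039 0.026 0.027] F [ 0.17 -0.39 -4.53]
tau [ 1.0000e-03 -3.9007e+01  3.4901e+01 -1.6800e-01  6.0000e-03 -0.0000e+00] [0.001 0.077 0.089 0.013 0.    0.   ] tilt [0.7  0.35]
```

Emit:
apply_moves(linear=[[0, 0, 0.01], [0, 0, 0.02], [0, 0, 0.03], [0, 0, 0.036], [0, 0, -0.015], [0, 0, 0], [0, 0, 0]], roll=[0, 0, 0, 0, 0, 0, 0])

```text
time_s: 6.28
tcp_pos: [0.4399, 0.0592, 0.0656]
ee_rot: [[0.011, 1.0, -0.029], [0.004, -0.029, -1.0], [-1.0, 0.011, -0.005]]
ft_force: [0.1, 0.5, -4.6]
grip_width: 0.0472
```

```bash
python3 -c "
from h import *
mom()"
```

```text
6.47 p [0.44   0.0593 0.0656] yaw -1.65 F [-0.46  0.45 -4.93] T [-0.043  0.064 -0.037] w 0.047 q6 99.2
tool T mean [-0.005 -0.01  -0.036] sd [0.038 0.023 0.024] F [-0.08  0.42 -4.  ]
tau [-1.3600e-01 -3.6169e+01  3.4695e+01 -1.2900e-01 -3.0000e-03 -1.0000e-03] [0.082 0.012 0.013 0.005 0.011 0.001] tilt [0.66 0.26]
```

Emit:
apply_moves(linear=[[0, 0, -0.01], [0, 0, -0.02], [0, 0, -0.03], [0, 0, -0.036], [0, 0, 0.018], [0, 0, 0], [0, 0, 0]], roll=[0, 0, 0, 0, 0, 0, 0])

```text
time_s: 7.35
tcp_pos: [0.4422, 0.1435, 0.066]
ee_rot: [[0.012, 1.0, -0.026], [0.006, -0.027, -1.0], [-1.0, 0.012, -0.006]]
ft_force: [0.4, 0.3, -5.3]
grip_width: 0.0469
```

```bash
python3 -c "
from h import *
mom()"
```

```text
7.55 p [0.4422 0.1433 0.066 ] yaw -1.53 F [ 0.05  0.76 -3.91] T [-0.019 -0.018  0.03 ] w 0.0468 q6 109.4
tool T mean [-0.    -0.018 -0.011] sd [0.017 0.03  0.025] F [ 0.22 -0.01 -4.07]
tau [ 1.2600e-01 -3.8710e+01  3.4791e+01 -1.6700e-01  1.8000e-02  1.0000e-03] [0.057 0.03  0.083 0.034 0.01  0.002] tilt [0.68 0.34]
```

Emit:
apply_moves(linear=[[0, 0, -0.01], [0, 0, -0.02], [0, 0, -0.03], [0, 0, -0.038], [0, 0, 0.025], [0, 0, 0], [0, 0, 0], [0, 0, 0]], roll=[0, 0, 0, 0, 0, 0, 0, 0])

```text
time_s: 8.55
tcp_pos: [0.4451, 0.2228, 0.0668]
ee_rot: [[0.013, 1.0, -0.027], [0.009, -0.027, -1.0], [-1.0, 0.013, -0.009]]
ft_force: [-0.4, 0.4, -4.0]
grip_width: 0.0469
```

```bash
python3 -c "
from h import *
mom()"
```

```text
8.75 p [0.4451 0.2226 0.0669] yaw -1.58 F [ 0.23 -0.11 -3.5 ] T [-0.007  0.073  0.022] w 0.0472 q6 118.1
tool T mean [-0.004  0.008 -0.036] sd [0.014 0.022 0.029] F [-0.23  0.06 -4.09]
tau [ 3.2000e-02 -4.2745e+01  3.4872e+01 -1.7000e-01  7.0000e-03  3.0000e-03] [0.025 0.019 0.062 0.029 0.007 0.003] tilt [0.76 0.5 ]
```

Emit:
apply_moves(linear=[[0, 0, 0.01], [0, 0, 0.02], [0, 0, 0.03], [0, 0, 0.038], [0, 0, -0.025], [0, 0, 0], [0, 0, 0], [0, 0, 0]], roll=[0, 0, 0, 0, 0, 0, 0, 0])

```text
time_s: 9.75
tcp_pos: [0.4426, 0.1424, 0.0663]
ee_rot: [[0.014, 0.999, -0.031], [0.007, -0.031, -0.999], [-1.0, 0.014, -0.007]]
ft_force: [-0.4, -0.6, -3.6]
grip_width: 0.0468
```

```bash
python3 -c "
from h import *
mom(6)"
```

```text
10.0 p [0.4427 0.1426 0.0663] yaw -1.77 F [-0.06  0.66 -3.48] T [-0.065  0.033 -0.004] w 0.0471 q6 109.6
tool T mean [-0.008 -0.043 -0.015] sd [0.015 0.033 0.02 ] F [-0.1   0.03 -3.86]
tau [-4.4000e-02 -3.8689e+01  3.4800e+01 -1.7700e-01  4.0000e-03 -2.0000e-03] [0.023 0.022 0.054 0.025 0.007 0.003] tilt [0.79 0.38]
```

```bash
python3 -c "
from h import *
plan([(.45,.03,.13,-10,4),(.49,-.29,.15,-76.9,10)])"
```

```text
14 linear [[-0.0159, 0.0027, 0.0281], [-0.0159, 0.0037, 0.028], [-0.0159, 0.0047, 0.0278], [-0.0159, 0.0057, 0.0276], [-0.002, 0.0095, 0.0308], [-0.002, 0.013, 0.0295], [-0.002, 0.0164, 0.0278], [-0.002, 0.0195, 0.0257], [-0.002, 0.0224, 0.0232], [-0.002, 0.0249, 0.0205], [-0.002, 0.0271, 0.0174], [-0.002, 0.029, 0.0142], [-0.002, 0.0304, 0.0107], [-0.002, 0.0315, 0.0071]] roll [2.06, 2.06, 2.06, 2.06, 6.69, 6.69, 6.69, 6.69, 6.69, 6.69, 6.69, 6.69, 6.69, 6.69]
```

Emit:
apply_moves(linear=[[-0.0159, 0.0027, 0.015], [-0.0159, 0.0037, 0.028], [-0.0159, 0.0047, 0.0278], [-0.0159, 0.0057, 0.0276], [-0.002, 0.0095, 0.0308], [-0.002, 0.013, 0.0295], [-0.002, 0.0164, 0.0278], [-0.002, 0.0195, 0.0257], [-0.002, 0.0224, 0.0232], [-0.002, 0.0249, 0.0205]], roll=[2.06, 2.06, 2.06, 2.06, 6.69, 6.69, 6.69, 6.69, 6.69, 6.69])

```text
time_s: 11.25
tcp_pos: [0.4708, -0.1639, 0.1533]
ee_rot: [[0.023, 0.613, -0.79], [0.002, -0.79, -0.613], [-1.0, 0.013, -0.02]]
ft_force: [-0.7, -0.3, -3.9]
grip_width: 0.0469
```

Emit:
apply_moves(linear=[[-0.002, 0.0271, 0.0174], [-0.002, 0.029, 0.0142], [-0.002, 0.028, 0.0107], [-0.002, 0.015, 0.004], [0, 0, 0], [0, 0, 0]], roll=[6.69, 6.69, 6.69, 3, 0, 0])

```text
time_s: 12.0
tcp_pos: [0.4763, -0.282, 0.1663]
ee_rot: [[0.026, 0.234, -0.972], [-0.0, -0.972, -0.234], [-1.0, 0.006, -0.025]]
ft_force: [0.4, 1.1, -3.5]
grip_width: 0.0473
```

```bash
sed -i 's/def seetin(z,name,mode=.tin.)/def seetin(z,name,u0=0.,v0=0.)/; s/u,v=np.meshgrid((np.arange(440)-220)\*.0005,(220-np.arange(440))\*.0005)/u,v=np.meshgrid(u0+(np.arange(440)-220)*.0005,v0+(220-np.arange(440))*.0005)/; s/def g2w(px,z=0)/def g2w(px,u0=0.,v0=0.)/; s/u=(px\[0\]-220)\*.0005; v=(220-px\[1\])\*.0005/u=u0+(px[0]-220)*.0005; v=v0+(220-px[1])*.0005/' h.py
python3 -c "
from h import *
status()
o=robot.get_obs();R=o['ee_rot'];print(np.degrees(R[:2,0]).round(2)); d=np.array([.542,-.382,.017])-o['tcp_pos']; uv=R.T@d; print(uv)
g=seetin(.017,'t1',round(uv[1],3),round(uv[2],3))
for n in ['tray','recess_1']:
  for r in spot_point('wrist',n)[:3]: print(n,r['conf'],r['centre'],onz('wrist',r['centre'],.008 if n!='tray' else 0)[:2].round(4))
raw=cv2.imread('pics/t1_raw.png'); cv2.imwrite('pics/t1v.png',np.hstack([g,cv2.copyMakeBorder(cv2.resize(raw,(330,248)),0,192,0,0,cv2.BORDER_CONSTANT)]))
"
```

```text
12.0 p [ 0.4763 -0.282   0.1663] yaw -76.48 F [ 0.39  1.11 -3.49] T [-0.015  0.035 -0.01 ] w 0.0473 q6 135.5
[ 1.49 -0.02]
[ 0.15095279  0.11162031 -0.03672075]
12.05 p [ 0.4764 -0.2819  0.1663] yaw -76.47 F [-0.08  0.8  -4.52] T [-0.001  0.05   0.028] w 0.047 q6 135.5
tray 0.63 [392.3, 158.9] [ 0.5437 -0.3847]
recess_1 0.9 [349.0, 157.9] [ 0.5329 -0.3391]
recess_1 0.69 [431.4, 161.0] [ 0.5536 -0.424 ]
```

View pics/t1v.png

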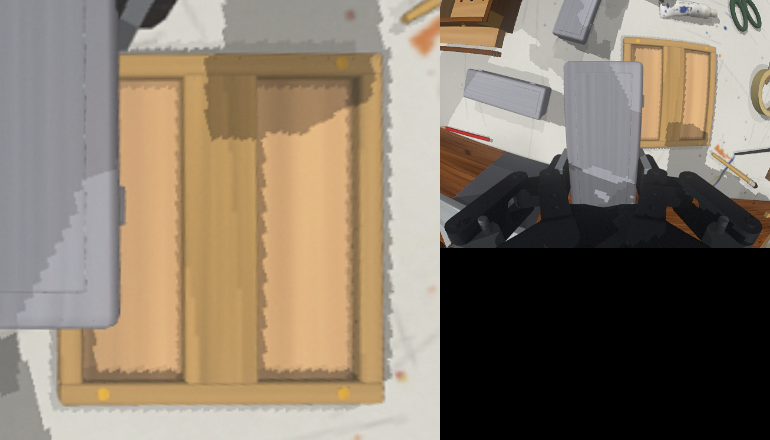

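The view shows the held tin on the left and the tray clear, with recess_2 centred near (308,229) and recess_1 near (133,229) in the rectified picture. The network agrees within 1 mm. Next I'll check where the held tin sits along the tool's z.

```bash
python3 -c "
from h import *
raw=cv2.cvtColor(cv2.imread('pics/t1_raw.png'),cv2.COLOR_BGR2GRAY).astype(float)
o=robot.get_obs();R=o['ee_rot'];p=o['tcp_pos']
for c in (240,270,300):
    d=np.abs(np.diff(cv2.GaussianBlur(raw,(5,1),0)[80:125,c])); k=np.argsort(d)[-4:]+80.5
    for r in sorted(k):
        O,D=ray('wrist',(c,r)); O=R.T@(O-p); D=R.T@D; q=O+D*(-.028-O[0])/D[0]; print(c,r,d[int(r-80.5)].round(),q.round(4))
plan([(.5533,-.4238,.10,-76.5,5)])
"
```

```text
240 85.5 19.0 [-0.028  -0.0129 -0.0809]
240 86.5 40.0 [-0.028  -0.0129 -0.0805]
240 102.5 35.0 [-0.028  -0.013  -0.0748]
240 104.5 20.0 [-0.028  -0.013  -0.0741]
270 95.5 28.0 [-0.028  -0.0025 -0.0772]
270 96.5 36.0 [-0.028  -0.0025 -0.0768]
270 102.5 53.0 [-0.028  -0.0025 -0.0747]
270 123.5 15.0 [-0.028  -0.0025 -0.0673]
300 102.5 80.0 [-0.028   0.0078 -0.0748]
300 104.5 24.0 [-0.028   0.0078 -0.0741]
300 122.5 24.0 [-0.028   0.0079 -0.0677]
300 123.5 13.0 [-0.028   0.0079 -0.0674]
5 linear [[0.0132, 0.0312, -0.0083], [0.0132, 0.0312, -0.0083], [0.0132, 0.0312, -0.0083], [0.0132, 0.0312, -0.0083], [0.0132, 0.0312, -0.0083]] roll [0.01, 0.01, 0.01, 0.01, 0.01]
```

```bash
python3 - <<'E'
s=open('h.py').read()
s=s.replace("L=[];Ro=[]","L=[];Ro=[]; M=Ry(w).T@o['ee_rot']").replace("(Ry(w).T@dp)","((Ry(w)@M).T@dp)")
open('h.py','w').write(s)
E
python3 -c "
from h import *
plan([(.5533,-.4238,.06,-76.5,7)])
"
```

```text
7 linear [[0.0155, 0.0222, -0.0055], [0.0155, 0.0222, -0.0055], [0.0155, 0.0222, -0.0055], [0.0155, 0.0222, -0.0055], [0.0155, 0.0222, -0.0055], [0.0155, 0.0222, -0.0055], [0.0155, 0.0222, -0.0055]] roll [0.01, 0.01, 0.01, 0.01, 0.01, 0.01, 0.01]
```

Emit:
apply_moves(linear=[[0.008, 0.02, -0.005], [0.0155, 0.0222, -0.0055], [0.0155, 0.0222, -0.0055], [0.0155, 0.0222, -0.0055], [0.0155, 0.0222, -0.0055], [0.0155, 0.0222, -0.0055], [0.01, 0.012, -0.003], [0, 0, 0], [0, 0, 0]], roll=[0, 0, 0, 0, 0, 0, 0, 0, 0])

```text
time_s: 13.28
tcp_pos: [0.5529, -0.4174, 0.0651]
ee_rot: [[0.025, 0.241, -0.97], [0.0, -0.97, -0.241], [-1.0, 0.006, -0.024]]
ft_force: [1.1, -0.1, -3.7]
grip_width: 0.0467
```

```bash
python3 -c "
from h import *
status();print(robot.get_obs()['ee_rot'][:,0].round(4))
plan([(.5533,-.4238,.05,-76.5,2),(.5533,-.4238,.038,-76.5,2)])
"
```

```text
13.28 p [ 0.5529 -0.4174  0.0651] yaw -76.05 F [ 1.1  -0.12 -3.74] T [-0.003  0.039 -0.044] w 0.0467 q6 128.6
[ 2.490e-02  3.000e-04 -9.997e-01]
4 linear [[0.0075, 0.0031, 0.0008], [0.0075, 0.0031, 0.0008], [0.006, -0.0, 0.0001], [0.006, -0.0, 0.0001]] roll [0.23, 0.23, -0.0, -0.0]
```

Emit:
apply_moves(linear=[[0.0075, 0.0031, 0.0008], [0.0075, 0.0031, 0.0008], [0.005, 0, 0.0001], [0.004, 0, 0.0001], [0, 0, 0], [0, 0, 0]], roll=[0.23, 0.23, 0, 0, 0, 0])

```text
time_s: 14.02
tcp_pos: [0.5533, -0.4232, 0.0416]
ee_rot: [[0.027, 0.234, -0.972], [-0.001, -0.972, -0.234], [-1.0, 0.007, -0.026]]
ft_force: [-0.3, -0.1, -4.2]
grip_width: 0.0468
```

```bash
python3 -c "
from h import *
status();print(robot.get_obs()['ee_rot'][:,0].round(4))
g=seetin(.017,'t2',0,-.1); raw=cv2.imread('pics/t2_raw.png'); cv2.imwrite('pics/t2v.png',raw)
plan([(.5533,-.4238,.03,-76.5,4),(.5533,-.4238,.022,-76.5,4)])
"
```

```text
14.03 p [ 0.5533 -0.4232  0.0416] yaw -76.47 F [-0.25 -0.07 -4.2 ] T [-0.035  0.049  0.029] w 0.0468 q6 128.7
[ 2.660e-02 -9.000e-04 -9.996e-01]
14.07 p [ 0.5533 -0.4232  0.0416] yaw -76.47 F [ 0.33 -0.7  -4.29] T [-0.053  0.023 -0.008] w 0.0469 q6 128.7
8 linear [[0.0029, 0.0001, 0.0001], [0.0029, 0.0001, 0.0001], [0.0029, 0.0001, 0.0001], [0.0029, 0.0001, 0.0001], [0.002, -0.0, 0.0001], [0.002, -0.0, 0.0001], [0.002, -0.0, 0.0001], [0.002, -0.0, 0.0001]] roll [0.01, 0.01, 0.01, 0.01, 0.0, 0.0, 0.0, 0.0]
```

View pics/t2v.png

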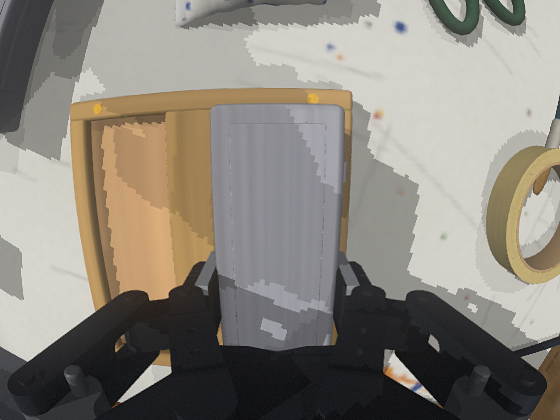

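The tin hangs over recess_2 and is in line with it, so I'm lowering it slowly.

Emit:
apply_moves(linear=[[0.0025, 0.0002, 0.0001], [0.0025, 0.0002, 0.0001], [0.0025, 0, 0.0001], [0.0025, 0, 0.0001], [0.0025, 0, 0.0001], [0.0, 0, 0]], roll=[0, 0, 0, 0, 0, 0])

```text
time_s: 14.82
tcp_pos: [0.5536, -0.4242, 0.0286]
ee_rot: [[0.027, 0.234, -0.972], [-0.002, -0.972, -0.234], [-1.0, 0.008, -0.026]]
ft_force: [0.1, -0.3, -4.1]
grip_width: 0.0474
```

```bash
python3 -c "
from h import *
mom(3)
"
```

```text
14.93 p [ 0.5536 -0.4242  0.0288] yaw -76.48 F [ 1.02 -1.3  -4.04] T [-0.124  0.034 -0.042] w 0.0472 q6 128.7
tool T mean [ 0.053 -0.055  0.092] sd [0.011 0.013 0.022] F [ 0.7  -0.71 -4.27]
tau [ 2.3500e-01 -6.7631e+01  3.5391e+01 -1.3600e-01  1.7200e-01 -3.1000e-02] [0.055 0.052 0.004 0.052 0.029 0.01 ] tilt [ 1.57 -0.11]
```

Emit:
apply_moves(linear=[[0.0015, 0.0005, 0], [0.0025, 0.0003, 0.0], [0.002, 0, 0], [0.002, 0, 0], [0.0, 0, 0]], roll=[0, 0, 0, 0, 0])

```text
time_s: 15.55
tcp_pos: [0.5546, -0.4248, 0.0223]
ee_rot: [[0.029, 0.234, -0.972], [-0.003, -0.972, -0.234], [-1.0, 0.009, -0.028]]
ft_force: [-0.2, 0.0, -2.3]
grip_width: 0.0467
```

```bash
python3 -c "
from h import *
mom(2)
"
```

```text
15.6 p [ 0.5546 -0.4248  0.0222] yaw -76.46 F [ 0.37  1.07 -0.59] T [ 0.105  0.386 -0.041] w 0.0468 q6 128.6
tool T mean [ 0.031 -0.381 -0.139] sd [0.012 0.029 0.052] F [ 0.07  0.54 -1.43]
tau [ 3.4000e-02 -6.6435e+01  3.5151e+01 -7.6800e-01  1.7300e-01 -5.4000e-02] [0.303 0.273 0.267 0.054 0.127 0.013] tilt [ 1.67 -0.14]
```

Emit:
apply_moves(linear=[[0, 0, 0], [0, 0, 0], [0, 0, 0], [-0.015, 0, 0], [-0.03, 0, 0], [-0.03, 0, 0], [-0.03, 0, 0], [-0.015, 0, 0], [0, 0, 0]], roll=[0, 0, 0, 0, 0, 0, 0, 0, 0], fingers=0)

```text
time_s: 16.73
tcp_pos: [0.552, -0.4255, 0.1511]
ee_rot: [[0.034, 0.234, -0.972], [-0.006, -0.972, -0.234], [-0.999, 0.014, -0.032]]
ft_force: [-0.1, -0.2, 0.2]
grip_width: 0.0856
```

```bash
cat >> h.py <<'E'
def tinrect(g,u0=0.,v0=0.):
    m=((g[...,0].astype(int)-g[...,2]>=3)&(g[...,2]>100)).astype(np.uint8)*255
    m=cv2.morphologyEx(m,cv2.MORPH_OPEN,np.ones((9,9)))
    cs=cv2.findContours(m,cv2.RETR_EXTERNAL,cv2.CHAIN_APPROX_NONE)[0]
    for c in sorted(cs,key=cv2.contourArea)[-2:]:
        r=cv2.minAreaRect(cv2.convexHull(c)); b=cv2.boxPoints(r); b=b[np.argsort(b[:,1])]; d=b[:2].mean(0)-b[2:].mean(0)
        print('area',cv2.contourArea(c),'size',np.round(np.array(r[1])/2,1),'roll',np.degrees(np.arctan2(-d[0],-d[1])).round(2),'uv',((b.mean(0)-220)*[.0005,-.0005]).round(4),'w',g2w(b.mean(0),u0,v0).round(4))
E
python3 -c "
from h import *
g=seetin(.05,'t3'); tinrect(g); tinrect(cv2.imread('pics/a1.png')); print(robot.get_obs()['ee_rot'][:,0])
plan([(.487,-.114,.15,-2,12)])
"
```

```text
16.77 p [ 0.5518 -0.4253  0.1502] yaw -76.46 F [ 0.58  0.54 -0.07] T [-0.002  0.081 -0.001] w 0.0854 q6 128.4
area 24063.0 size [147.8  47.2] roll 0.46 uv [-0.001  -0.0023] w [ 0.5537 -0.4238]
area 757.5 size [30.7  8.4] roll 39.29 uv [-0.1022  0.0546] w [ 0.4748 -0.3388]
area 27910.0 size [148.6  50.2] roll 1.18 uv [-0.0006 -0.0061] w [ 0.5575 -0.4234]
[ 0.03311344 -0.00516126 -0.99943827]
12 linear [[-0.0003, -0.0265, -0.0008], [-0.0002, -0.0262, -0.0037], [-0.0001, -0.0257, -0.0065], [-0.0, -0.0248, -0.0092], [0.0001, -0.0237, -0.0119], [0.0002, -0.0223, -0.0144], [0.0003, -0.0206, -0.0167], [0.0004, -0.0187, -0.0188], [0.0004, -0.0165, -0.0207], [0.0005, -0.0142, -0.0224], [0.0006, -0.0117, -0.0238], [0.0007, -0.009, -0.0249]] roll [-6.21, -6.21, -6.21, -6.21, -6.21, -6.21, -6.21, -6.21, -6.21, -6.21, -6.21, -6.21]
```

Emit:
apply_moves(linear=[[-0.0003, -0.0265, -0.0008], [-0.0002, -0.0262, -0.0037], [-0.0001, -0.0257, -0.0065], [-0.0, -0.0248, -0.0092], [0.0001, -0.0237, -0.0119], [0.0002, -0.0223, -0.0144], [0.0003, -0.0206, -0.0167], [0.0004, -0.0187, -0.0188], [0.0004, -0.0165, -0.0207], [0.0005, -0.0142, -0.0224]], roll=[-6.21, -6.21, -6.21, -6.21, -6.21, -6.21, -6.21, -6.21, -6.21, -6.21])

```text
time_s: 18.02
tcp_pos: [0.485, -0.1568, 0.1297]
ee_rot: [[0.011, 0.976, -0.216], [0.007, -0.216, -0.976], [-1.0, 0.009, -0.009]]
ft_force: [0.7, 0.1, 0.5]
grip_width: 0.0851
```

Emit:
apply_moves(linear=[[0.0006, -0.01, -0.02], [0.0007, -0.005, -0.01], [0, 0, 0], [0, 0, 0]], roll=[-6.21, -4, 0, 0])

```text
time_s: 18.52
tcp_pos: [0.472, -0.1215, 0.1235]
ee_rot: [[0.003, 0.999, -0.032], [0.009, -0.032, -0.999], [-1.0, 0.003, -0.009]]
ft_force: [-0.2, 0.5, 0.2]
grip_width: 0.0855
```

```bash
python3 -c "
from h import *
g=seetin(.042,'b1'); tinrect(g); print(robot.get_obs()['ee_rot'][:,0])
"
```

```text
18.57 p [ 0.472  -0.1215  0.1235] yaw -1.84 F [ 0.13 -0.86 -0.41] T [-0.023  0.01  -0.039] w 0.0857 q6 77.1
area 1137.5 size [48.7 10.4] roll 33.89 uv [-0.099   0.0505] w [ 0.3714 -0.1689]
area 27653.0 size [148.4  49.7] roll 1.19 uv [ 0.0142 -0.0083] w [ 0.4865 -0.1137]
[ 0.00309416  0.0090089  -0.99995463]
```

```bash
python3 -c "
from h import *
plan([(.4865,-.1137,.07,-3,4),(.4865,-.1137,.018,-3,4)])
"
```

```text
8 linear [[0.0134, 0.0035, -0.002], [0.0134, 0.0035, -0.002], [0.0134, 0.0035, -0.002], [0.0134, 0.0035, -0.002], [0.013, -0.0, 0.0001], [0.013, -0.0, 0.0001], [0.013, -0.0, 0.0001], [0.013, -0.0, 0.0001]] roll [0.29, 0.29, 0.29, 0.29, -0.0, -0.0, -0.0, -0.0]
```

Emit:
apply_moves(linear=[[0.0134, 0.0035, -0.002], [0.0134, 0.0035, -0.002], [0.0134, 0.0035, -0.002], [0.0134, 0.003, -0.001], [0.013, 0, 0], [0.013, 0, 0], [0.012, 0, 0], [0.008, 0, 0], [0, 0, 0]], roll=[0.29, 0.29, 0.29, 0.29, 0, 0, 0, 0, 0])

```text
time_s: 19.7
tcp_pos: [0.4864, -0.1146, 0.0151]
ee_rot: [[0.0, 0.998, -0.057], [0.01, -0.057, -0.998], [-1.0, -0.0, -0.01]]
ft_force: [-0.8, 0.4, 0.2]
grip_width: 0.0856
```

```bash
python3 -c "
from h import *
status(); plan([(.4865,-.1137,.013,-3,2)])
"
```

```text
19.7 p [ 0.4864 -0.1146  0.0151] yaw -3.25 F [-0.8   0.37  0.24] T [ 0.035  0.034 -0.042] w 0.0856 q6 79.7
2 linear [[0.0011, 0.0, -0.0004], [0.0011, 0.0001, -0.0004]] roll [-0.13, -0.13]
```

Emit:
apply_moves(linear=[[0.001, 0, -0.0008], [0, 0, 0], [0, 0, 0], [0, 0, 0], [0, 0, 0]], roll=[0, 0, 0, 0, 0], fingers=1)

```text
time_s: 20.32
tcp_pos: [0.4872, -0.1139, 0.0152]
ee_rot: [[0.002, 0.998, -0.057], [0.009, -0.057, -0.998], [-1.0, 0.002, -0.009]]
ft_force: [0.2, 0.4, -1.1]
grip_width: 0.047
```

Emit:
apply_moves(linear=[[-0.01, 0, 0], [-0.015, 0, 0], [-0.015, 0, 0], [-0.015, 0, 0], [-0.005, 0, 0], [0, 0, 0], [0, 0, 0], [0, 0, 0]], roll=[0, 0, 0, 0, 0, 0, 0, 0])

```text
time_s: 21.32
tcp_pos: [0.4863, -0.1143, 0.0791]
ee_rot: [[0.001, 0.998, -0.057], [0.009, -0.057, -0.998], [-1.0, 0.001, -0.009]]
ft_force: [0.5, 0.5, -4.8]
grip_width: 0.0469
```

```bash
python3 -c "
from h import *
mom(4)
"
```

```text
21.48 p [ 0.4863 -0.1143  0.0791] yaw -3.26 F [-0.21  0.08 -3.64] T [-0.04   0.07  -0.015] w 0.0471 q6 79.7
tool T mean [ 0.013 -0.009 -0.006] sd [0.012 0.036 0.036] F [-0.06 -0.12 -4.1 ]
tau [-1.0000e-03 -4.3837e+01  3.5321e+01 -4.0000e-03  2.6000e-02 -0.0000e+00] [0.001 0.091 0.096 0.014 0.    0.   ] tilt [0.07 0.54]
```

Emit:
apply_moves(linear=[[0, 0, -0.01], [0, 0, -0.02], [0, 0, -0.03], [0, 0, -0.038], [0, 0, 0.025], [0, 0, 0], [0, 0, 0], [0, 0, 0]], roll=[0, 0, 0, 0, 0, 0, 0, 0])

```text
time_s: 22.48
tcp_pos: [0.4903, -0.0342, 0.0791]
ee_rot: [[0.0, 0.999, -0.054], [0.012, -0.054, -0.998], [-1.0, -0.0, -0.012]]
ft_force: [1.2, 0.3, -4.2]
grip_width: 0.0469
```

```bash
python3 -c "
from h import *
mom(4)
"
```

```text
22.62 p [ 0.4904 -0.0344  0.0792] yaw -3.12 F [ 0.84  0.52 -3.53] T [-0.035  0.005 -0.028] w 0.0472 q6 88.7
tool T mean [ 0.01  -0.058 -0.021] sd [0.012 0.021 0.02 ] F [ 0.45  0.17 -4.27]
tau [ 5.0000e-02 -4.2645e+01  3.5174e+01  9.0000e-03  1.0600e-01  3.0000e-03] [0.029 0.004 0.017 0.007 0.009 0.003] tilt [0.02 0.67]
```

Emit:
apply_moves(linear=[[0, 0, 0.01], [0, 0, 0.02], [0, 0, 0.03], [0, 0, 0.038], [0, 0, -0.025], [0, 0, 0], [0, 0, 0], [0, 0, 0]], roll=[0, 0, 0, 0, 0, 0, 0, 0])

```text
time_s: 23.62
tcp_pos: [0.486, -0.115, 0.0783]
ee_rot: [[0.001, 0.998, -0.058], [0.01, -0.058, -0.998], [-1.0, 0.001, -0.01]]
ft_force: [0.3, 0.4, -4.9]
grip_width: 0.0466
```

```bash
python3 -c "
from h import *
mom(4)
"
```

```text
23.77 p [ 0.4861 -0.1148  0.0784] yaw -3.32 F [-0.21 -0.48 -4.67] T [ 0.005 -0.023 -0.011] w 0.0471 q6 79.7
tool T mean [-0.    -0.004  0.011] sd [0.016 0.011 0.013] F [ 0.02  0.11 -4.56]
tau [-5.1000e-02 -4.3680e+01  3.5169e+01  1.6000e-02  2.7000e-02 -3.0000e-03] [0.036 0.007 0.015 0.008 0.01  0.003] tilt [0.06 0.55]
```

Tin B's moment shifts by 0.08 N m and back, so its block is loose. Tin A stayed within 0.01–0.02, so it is firm. I'm setting B down where it was.

Emit:
apply_moves(linear=[[0.008, 0, 0], [0.012, 0, 0], [0.012, 0, 0], [0.012, 0, 0], [0.008, 0, 0], [0.003, 0, 0], [0.002, 0, 0], [0, 0, 0]], roll=[0, 0, 0, 0, 0, 0, 0, 0])

```text
time_s: 24.78
tcp_pos: [0.4856, -0.1138, 0.0164]
ee_rot: [[-0.0, 0.998, -0.057], [0.01, -0.057, -0.998], [-1.0, -0.001, -0.01]]
ft_force: [-0.3, 0.3, -4.4]
grip_width: 0.0467
```

```bash
python3 -c "
from h import *
mom(2)
"
```

```text
24.82 p [ 0.4857 -0.1139  0.0165] yaw -3.29 F [-0.44 -0.15 -4.91] T [ 0.013 -0.034 -0.021] w 0.0471 q6 79.8
tool T mean [ 0.001  0.009 -0.003] sd [0.02  0.006 0.037] F [-0.35  0.1  -4.66]
tau [ 3.0000e-03 -4.4578e+01  3.2967e+01  1.2000e-02  2.9000e-02  0.0000e+00] [0.001 0.035 0.    0.029 0.    0.   ] tilt [-0.01  0.56]
```

Emit:
apply_moves(linear=[[0.0012, 0, 0], [0.0005, 0, 0]], roll=[0, 0])

```text
time_s: 25.08
tcp_pos: [0.4862, -0.114, 0.0154]
ee_rot: [[0.001, 0.998, -0.057], [0.01, -0.057, -0.998], [-1.0, 0.001, -0.01]]
ft_force: [-0.1, 0.0, -4.1]
grip_width: 0.0467
```

Emit:
apply_moves(linear=[[0, 0, 0], [0, 0, 0], [0, 0, 0], [-0.015, 0, 0], [-0.03, 0, 0], [-0.04, 0, 0], [-0.03, 0, 0], [0, 0, 0]], roll=[0, 0, 0, 0, 0, 0, 0, 0], fingers=0)

```text
time_s: 26.08
tcp_pos: [0.4877, -0.1156, 0.1401]
ee_rot: [[0.008, 0.998, -0.057], [0.008, -0.057, -0.998], [-1.0, 0.007, -0.008]]
ft_force: [-0.2, 0.4, 0.3]
grip_width: 0.0855
```

```bash
python3 -c "
from h import *
status(); plan([(.65,-.207,.15,86,10)])
"
```

```text
26.07 p [ 0.4877 -0.1156  0.1401] yaw -3.29 F [-0.22  0.44  0.3 ] T [-0.029  0.009 -0.018] w 0.0855 q6 79.6
10 linear [[-0.0009, 0.0167, 0.0082], [-0.001, 0.0153, 0.0107], [-0.001, 0.0134, 0.0129], [-0.001, 0.0112, 0.0148], [-0.0011, 0.0088, 0.0164], [-0.0011, 0.0061, 0.0176], [-0.0011, 0.0033, 0.0183], [-0.0011, 0.0005, 0.0186], [-0.0012, -0.0024, 0.0185], [-0.0012, -0.0053, 0.0179]] roll [-8.93, -8.93, -8.93, -8.93, -8.93, -8.93, -8.93, -8.93, -8.93, -8.93]
```

Emit:
apply_moves(linear=[[-0.0009, 0.0167, 0.0082], [-0.001, 0.0153, 0.0107], [-0.001, 0.0134, 0.0129], [-0.001, 0.0112, 0.0148], [-0.0011, 0.0088, 0.0164], [-0.0011, 0.0061, 0.0176], [-0.0011, 0.0033, 0.0183], [-0.0011, 0.0005, 0.0186], [-0.0012, -0.0024, 0.012], [0, 0, 0]], roll=[-8.93, -8.93, -8.93, -8.93, -8.93, -8.93, -8.93, -8.93, -8, 0])

```text
time_s: 27.32
tcp_pos: [0.6301, -0.194, 0.1456]
ee_rot: [[0.0, 0.196, 0.981], [0.01, 0.981, -0.196], [-1.0, 0.01, -0.002]]
ft_force: [-0.1, 0.7, -0.4]
grip_width: 0.0857
```

Emit:
apply_moves(linear=[[0, 0, 0]], roll=[0])

```text
time_s: 27.45
tcp_pos: [0.6295, -0.1937, 0.1452]
ee_rot: [[-0.001, 0.198, 0.98], [0.011, 0.98, -0.198], [-1.0, 0.01, -0.003]]
ft_force: [0.4, 0.2, -0.3]
grip_width: 0.0858
```

```bash
python3 -c "
from h import *
g=seetin(.042,'c1'); tinrect(g); print(robot.get_obs()['ee_rot'][:,0])
raw=cv2.imread('pics/c1_raw.png'); cv2.imwrite('pics/c1v.png',np.hstack([g,cv2.copyMakeBorder(cv2.resize(raw,(330,248)),0,192,0,0,cv2.BORDER_CONSTANT)]))
"
```

```text
27.5 p [ 0.6294 -0.1937  0.1452] yaw 78.61 F [ 0.22 -0.49  0.08] T [-0.016  0.02   0.035] w 0.0852 q6 -6.0
area 126.5 size [6. 6.] roll -0.0 uv [0.07  0.107] w [ 0.7482 -0.1462]
area 27994.0 size [ 49.5 148.9] roll -7.17 uv [-0.0083  0.0326] w [ 0.6598 -0.2083]
[-6.96702093e-04  1.06097872e-02 -9.99943472e-01]
```

View pics/c1v.png

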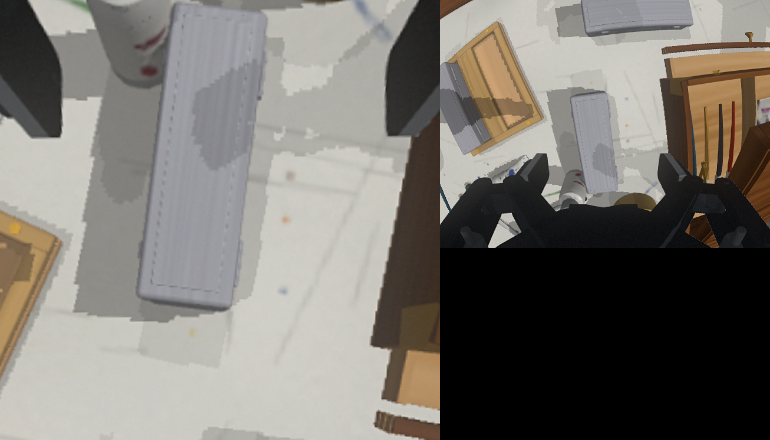

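The view shows tin C with its centre at (203,155) and the bottle close to its upper-left side. I'll grip it 16 mm nearer the robot to keep the gripper clear of the bottle.

```bash
python3 -c "
from h import *
plan([(.6438,-.2071,.08,85.8,4),(.6438,-.2071,.018,85.8,5)])
"
```

```text
9 linear [[0.0163, -0.0027, 0.0042], [0.0163, -0.0029, 0.0041], [0.0163, -0.003, 0.0041], [0.0163, -0.0031, 0.004], [0.0124, -0.0001, 0.0], [0.0124, -0.0001, 0.0], [0.0124, -0.0001, 0.0], [0.0124, -0.0001, 0.0], [0.0124, -0.0001, 0.0]] roll [-1.8, -1.8, -1.8, -1.8, -0.0, -0.0, -0.0, -0.0, -0.0]
```

Emit:
apply_moves(linear=[[0.0163, -0.0027, 0.0042], [0.0163, -0.0029, 0.0041], [0.0163, -0.003, 0.0041], [0.012, -0.003, 0.003], [0, 0, 0]], roll=[-1.8, -1.8, -1.8, -1.8, 0])

```text
time_s: 28.12
tcp_pos: [0.6421, -0.2071, 0.0782]
ee_rot: [[-0.003, 0.066, 0.998], [0.011, 0.998, -0.066], [-1.0, 0.011, -0.004]]
ft_force: [-0.1, -0.1, 0.0]
grip_width: 0.0856
```

```bash
python3 -c "
from h import *
status(); plan([(.6438,-.2071,.018,85.8,6)])
"
```

```text
28.12 p [ 0.6421 -0.2071  0.0782] yaw 86.21 F [-0.09 -0.13  0.05] T [-0.03  -0.004 -0.056] w 0.0856 q6 -14.3
6 linear [[0.01, -0.0001, 0.0003], [0.01, -0.0001, 0.0003], [0.01, -0.0001, 0.0003], [0.01, -0.0001, 0.0003], [0.01, -0.0001, 0.0003], [0.01, -0.0001, 0.0003]] roll [0.07, 0.07, 0.07, 0.07, 0.07, 0.07]
```

Emit:
apply_moves(linear=[[0.01, 0, 0.0005], [0.012, 0, 0.0005], [0.012, 0, 0.0005], [0.012, 0, 0], [0.009, 0, 0], [0.006, 0, 0], [0.001, 0, 0], [0, 0, 0]], roll=[0.3, 0.1, 0, 0, 0, 0, 0, 0])

```text
time_s: 29.12
tcp_pos: [0.6439, -0.2064, 0.0127]
ee_rot: [[-0.002, 0.074, 0.997], [0.011, 0.997, -0.074], [-1.0, 0.011, -0.003]]
ft_force: [0.9, 0.1, 0.0]
grip_width: 0.0853
```

```bash
python3 -c "
from h import *
status(); plan([(.6438,-.2071,.014,85.8,1)])
"
```

```text
29.12 p [ 0.6439 -0.2064  0.0127] yaw 85.78 F [0.87 0.06 0.04] T [-0.061 -0.044 -0.028] w 0.0853 q6 -13.8
1 linear [[-0.0013, -0.0007, -0.0001]] roll [-0.02]
```

Emit:
apply_moves(linear=[[-0.001, -0.0006, 0], [0, 0, 0], [0, 0, 0], [0, 0, 0], [0, 0, 0]], roll=[0, 0, 0, 0, 0], fingers=1)

```text
time_s: 29.75
tcp_pos: [0.6446, -0.2074, 0.0151]
ee_rot: [[-0.0, 0.074, 0.997], [0.01, 0.997, -0.074], [-1.0, 0.01, -0.001]]
ft_force: [-0.9, -0.5, 0.5]
grip_width: 0.047
```

```bash
python3 -c "
from h import *
status()
"
```

```text
29.75 p [ 0.6446 -0.2074  0.0151] yaw 85.78 F [-0.93 -0.48  0.53] T [-0.131  0.036  0.001] w 0.047 q6 -13.9
```

Emit:
apply_moves(linear=[[-0.01, 0.001, 0], [-0.02, 0.001, 0], [-0.025, 0.001, 0], [-0.025, 0.001, 0], [-0.025, 0.001, 0], [-0.02, 0.001, 0], [-0.01, 0, 0], [0, 0, 0], [0, 0, 0], [0, 0, 0]], roll=[0, 0, 0, 0, 0, 0, 0, 0, 0, 0])

```text
time_s: 31.0
tcp_pos: [0.64, -0.2003, 0.1472]
ee_rot: [[-0.017, 0.073, 0.997], [0.017, 0.997, -0.073], [-1.0, 0.015, -0.019]]
ft_force: [-0.7, 0.3, -5.2]
grip_width: 0.0468
```

```bash
python3 -c "
from h import *
mom(4)
"
```

```text
31.15 p [ 0.6401 -0.2004  0.1475] yaw 85.8 F [ 0.76  0.05 -4.53] T [ 0.015  0.034 -0.001] w 0.0471 q6 -13.5
tool T mean [ 0.009  0.043 -0.01 ] sd [0.006 0.014 0.038] F [ 0.22 -0.06 -5.2 ]
tau [ 8.0000e-03 -6.6597e+01  3.7637e+01  1.6600e-01  7.0000e-02 -1.0000e-03] [0.004 0.36  0.248 0.019 0.001 0.   ] tilt [-0.98  0.96]
```

Emit:
apply_moves(linear=[[0, 0, -0.01], [0, 0, -0.02], [0, 0, -0.03], [0, 0, -0.038], [0, 0, 0.025], [0, 0, 0], [0, 0, 0], [0, 0, 0]], roll=[0, 0, 0, 0, 0, 0, 0, 0])

```text
time_s: 32.15
tcp_pos: [0.5579, -0.1936, 0.1472]
ee_rot: [[-0.023, 0.074, 0.997], [0.018, 0.997, -0.074], [-1.0, 0.016, -0.024]]
ft_force: [-0.9, 0.7, -5.9]
grip_width: 0.0472
```

```bash
python3 -c "
from h import *
mom(6)
"
```

```text
32.4 p [ 0.5581 -0.1936  0.1471] yaw 85.75 F [ 0.34  0.4  -5.58] T [-0.036  0.005  0.046] w 0.047 q6 -15.2
tool T mean [-0.009  0.036 -0.055] sd [0.029 0.032 0.029] F [-0.15  0.11 -5.34]
tau [-6.0000e-03 -5.6332e+01  3.7072e+01  2.5100e-01  6.5000e-02 -2.0000e-03] [0.011 0.096 0.041 0.047 0.003 0.001] tilt [-1.31  1.03]
```

Emit:
apply_moves(linear=[[0, 0, 0.01], [0, 0, 0.02], [0, 0, 0.03], [0, 0, 0.038], [0, 0, -0.025], [0, 0, 0], [0, 0, 0], [0, 0, 0]], roll=[0, 0, 0, 0, 0, 0, 0, 0])

```text
time_s: 33.4
tcp_pos: [0.6385, -0.1995, 0.1408]
ee_rot: [[-0.025, 0.074, 0.997], [0.019, 0.997, -0.073], [-1.0, 0.017, -0.026]]
ft_force: [0.0, 0.3, -5.0]
grip_width: 0.047
```

```bash
python3 -c "
from h import *
mom(6)
"
```

```text
33.65 p [ 0.6382 -0.1995  0.141 ] yaw 85.78 F [-0.26  1.   -5.  ] T [-0.006  0.004  0.083] w 0.0469 q6 -13.4
tool T mean [ 0.002  0.012 -0.03 ] sd [0.041 0.032 0.031] F [-0.22 -0.13 -5.15]
tau [ 1.0000e-02 -6.6207e+01  3.7240e+01  2.8400e-01  6.9000e-02 -1.0000e-03] [0.02  0.141 0.058 0.043 0.004 0.   ] tilt [-1.42  1.09]
```

Emit:
apply_moves(linear=[[0, 0, -0.01], [0, 0, -0.02], [0, 0, -0.03], [0, 0, -0.038], [0, 0, 0.025], [0, 0, 0], [0, 0, 0]], roll=[0, 0, 0, 0, 0, 0, 0])

```text
time_s: 34.52
tcp_pos: [0.5564, -0.1929, 0.1429]
ee_rot: [[-0.028, 0.074, 0.997], [0.019, 0.997, -0.074], [-0.999, 0.017, -0.029]]
ft_force: [0.3, 0.5, -4.5]
grip_width: 0.0469
```

Emit:
apply_moves(linear=[[0, 0, -0.01], [0, 0, -0.02], [0, 0, -0.03], [0, 0, -0.038], [0, 0, 0.025], [0, 0, 0], [0, 0, 0], [0, 0, 0]], roll=[0, 0, 0, 0, 0, 0, 0, 0])

```text
time_s: 35.52
tcp_pos: [0.4745, -0.1862, 0.1455]
ee_rot: [[-0.031, 0.075, 0.997], [0.019, 0.997, -0.074], [-0.999, 0.017, -0.032]]
ft_force: [0.2, 0.3, -5.7]
grip_width: 0.0467
```

```bash
python3 -c "
from h import *
mom(8)
"
```

```text
35.88 p [ 0.4748 -0.1862  0.1453] yaw 85.7 F [-0.85 -0.49 -4.53] T [-0.039  0.048  0.001] w 0.0471 q6 -17.4
tool T mean [-0.001  0.021 -0.038] sd [0.045 0.028 0.03 ] F [ 0.   0.2 -5.3]
tau [-8.0000e-03 -4.6444e+01  3.6752e+01  3.5800e-01  5.5000e-02 -2.0000e-03] [0.009 0.078 0.049 0.046 0.002 0.001] tilt [-1.78  1.12]
```

Emit:
apply_moves(linear=[[0, 0, 0.01], [0, 0, 0.02], [0, 0, 0.03], [0, 0, 0.038], [0, 0, -0.025], [0, 0, 0], [0, 0, 0], [0, 0, 0]], roll=[0, 0, 0, 0, 0, 0, 0, 0])

```text
time_s: 36.88
tcp_pos: [0.5552, -0.1922, 0.1397]
ee_rot: [[-0.032, 0.075, 0.997], [0.02, 0.997, -0.074], [-0.999, 0.018, -0.033]]
ft_force: [-0.0, -1.5, -5.3]
grip_width: 0.0468
```

```bash
python3 -c "
from h import *
mom(8)
"
```

```text
37.23 p [ 0.5548 -0.1922  0.1398] yaw 85.72 F [-0.51 -0.05 -4.48] T [-0.04  -0.027  0.06 ] w 0.0467 q6 -15.1
tool T mean [-0.003  0.002 -0.028] sd [0.032 0.032 0.024] F [-0.25 -0.15 -5.16]
tau [ 1.2000e-02 -5.6249e+01  3.6873e+01  3.7300e-01  6.2000e-02 -1.0000e-03] [0.012 0.083 0.047 0.041 0.003 0.001] tilt [-1.83  1.16]
```

Tin C's residual moment after the tilt correction stays within about 0.01 N m through five pumps, so its block is firm. The tool tilt drifts toward the tool's −z, so a half turn before bedding in recess_1 will cancel it.

```bash
python3 -c "
from h import *
plan([(.5476,-.3353,.14,-76.5,17)])
"
```

```text
17 linear [[-0.0002, -0.0084, 0.0002], [-0.0002, -0.0083, 0.0016], [-0.0003, -0.0079, 0.0029], [-0.0003, -0.0073, 0.0042], [-0.0003, -0.0065, 0.0054], [-0.0003, -0.0055, 0.0064], [-0.0003, -0.0044, 0.0072], [-0.0003, -0.0031, 0.0078], [-0.0003, -0.0018, 0.0082], [-0.0003, -0.0004, 0.0084], [-0.0003, 0.001, 0.0084], [-0.0002, 0.0024, 0.0081], [-0.0002, 0.0037, 0.0076], [-0.0002, 0.0049, 0.0069], [-0.0001, 0.006, 0.006], [-0.0001, 0.0069, 0.0049], [-0.0, 0.0076, 0.0037]] roll [9.54, 9.54, 9.54, 9.54, 9.54, 9.54, 9.54, 9.54, 9.54, 9.54, 9.54, 9.54, 9.54, 9.54, 9.54, 9.54, 9.54]
```

Emit:
apply_moves(linear=[[0, -0.0084, 0.0002], [0, -0.0083, 0.0016], [0, -0.0079, 0.0029], [0, -0.0073, 0.0042], [0, -0.0065, 0.0054], [0, -0.0055, 0.0064], [0, -0.0044, 0.0072], [0, -0.0031, 0.0078], [0, -0.0018, 0.0082], [0, -0.0004, 0.0084]], roll=[7, 9.54, 9.54, 9.54, 9.54, 9.54, 9.54, 9.54, 9.54, 9.54])

```text
time_s: 38.48
tcp_pos: [0.5522, -0.2782, 0.139]
ee_rot: [[-0.03, 0.984, -0.176], [0.021, -0.176, -0.984], [-0.999, -0.033, -0.015]]
ft_force: [0.3, -0.5, -5.0]
grip_width: 0.0467
```

```bash
python3 -c "
from h import *
status(); print(robot.get_obs()['ee_rot'][:,0].round(4)); plan([(.5476,-.3353,.14,-76.5,7)])
"
```

```text
38.48 p [ 0.5522 -0.2782  0.139 ] yaw -10.13 F [ 0.33 -0.46 -5.04] T [-0.005 -0.065  0.017] w 0.0467 q6 73.3
[-0.0297  0.0209 -0.9993]
7 linear [[-0.0003, 0.0008, 0.0081], [-0.0003, 0.0021, 0.0079], [-0.0004, 0.0034, 0.0074], [-0.0004, 0.0046, 0.0068], [-0.0004, 0.0056, 0.0059], [-0.0004, 0.0065, 0.0049], [-0.0004, 0.0072, 0.0038]] roll [9.48, 9.48, 9.48, 9.48, 9.48, 9.48, 9.48]
```

Emit:
apply_moves(linear=[[0, 0.0008, 0.0081], [0, 0.0021, 0.0079], [0, 0.0034, 0.0074], [0, 0.0046, 0.0068], [0, 0.0056, 0.0059], [0, 0.005, 0.004], [0, 0.003, 0.002], [0, 0, 0], [0, 0, 0]], roll=[9.48, 9.48, 9.48, 9.48, 9.48, 8, 6, 0, 0])

```text
time_s: 39.6
tcp_pos: [0.5472, -0.3309, 0.1384]
ee_rot: [[-0.027, 0.282, -0.959], [0.022, -0.959, -0.283], [-0.999, -0.029, 0.02]]
ft_force: [-0.3, 0.0, -4.9]
grip_width: 0.0468
```

```bash
python3 -c "
from h import *
status(); o=robot.get_obs();R=o['ee_rot'];p=o['tcp_pos']; print(R[:,0].round(4)); plan([(.5476,-.3353,.06,-76.5,7)])
read_camera('wrist')
for r in spot_point('wrist','recess_1')[:3]: print(r['conf'],r['centre'],onz('wrist',r['centre'],.008)[:2].round(4))
raw=cv2.cvtColor(read_camera('wrist'),cv2.COLOR_BGR2GRAY).astype(float)
for c in (260,280,300):
    d=np.abs(np.diff(cv2.GaussianBlur(raw,(5,1),0)[60:170,c])); k=np.argsort(d)[-4:]+60.5
    for r in sorted(k):
        O,D=ray('wrist',(c,r)); O=R.T@(O-p); D=R.T@D; q=O+D*(-.027-O[0])/D[0]; print(c,r,d[int(r-60.5)].round(),q.round(4)[1:])
"
```

```text
39.6 p [ 0.5472 -0.3309  0.1384] yaw -73.6 F [-0.28  0.03 -4.85] T [-0.037 -0.151  0.009] w 0.0468 q6 132.3
[-0.0273  0.0218 -0.9994]
7 linear [[0.0112, 0.0009, -0.0001], [0.0112, 0.0009, -0.0001], [0.0112, 0.0009, -0.0001], [0.0112, 0.0009, -0.0001], [0.0112, 0.0009, -0.0001], [0.0112, 0.0009, -0.0001], [0.0112, 0.0009, -0.0001]] roll [0.41, 0.41, 0.41, 0.41, 0.41, 0.41, 0.41]
0.38 [333.7, 219.3] [ 0.5445 -0.3799]
260 113.5 12.0 [-0.006 -0.071]
260 114.5 39.0 [-0.006  -0.0706]
260 127.5 21.0 [-0.0061 -0.066 ]
260 128.5 12.0 [-0.0061 -0.0656]
280 115.5 26.0 [ 0.0009 -0.0702]
280 128.5 22.0 [ 0.001  -0.0656]
280 134.5 28.0 [ 0.001  -0.0635]
280 142.5 22.0 [ 0.001  -0.0606]
300 116.5 27.0 [ 0.008  -0.0699]
300 136.5 34.0 [ 0.008  -0.0628]
300 142.5 28.0 [ 0.008  -0.0607]
300 143.5 42.0 [ 0.008  -0.0603]
```

Emit:
apply_moves(linear=[[0.008, 0.0009, 0], [0.0112, 0.0009, 0], [0.0112, 0.0009, 0], [0.0112, 0.0009, 0], [0.0112, 0.0009, 0], [0.0112, 0.0, 0], [0.008, 0, 0], [0, 0, 0], [0, 0, 0]], roll=[0.6, 0.6, 0.6, 0.4, 0.3, 0.2, 0, 0, 0])

```text
time_s: 40.88
tcp_pos: [0.5459, -0.3331, 0.0599]
ee_rot: [[-0.029, 0.234, -0.972], [0.023, -0.972, -0.235], [-0.999, -0.029, 0.023]]
ft_force: [0.2, -0.6, -5.2]
grip_width: 0.047
```

```bash
cat >> h.py <<'E'
def tgt(rec,tz=.0148,tx=.0148):
    o=robot.get_obs(); R=Ry(-76.5)@(Ry(yaw(o)).T@o['ee_rot']); t=np.array([*rec,.008])-R@np.array([tx,0,tz]); print('TCP target',t.round(4),'tilt yz',(R[:2,0]@R[:2,1]).round(4),(R[:2,0]@R[:2,2]).round(4)); return t
E
python3 -c "
from h import *
status(); t=tgt((.5328,-.3388)); plan([(t[0],t[1],.045,-76.5,3)])
"
```

```text
40.88 p [ 0.5459 -0.3331  0.0599] yaw -76.45 F [ 0.19 -0.64 -5.19] T [-0.046 -0.104 -0.03 ] w 0.047 q6 134.9
TCP target [ 0.5476 -0.3357  0.0225] tilt yz -0.0289 0.0229
3 linear [[0.0049, 0.0011, -0.0005], [0.0049, 0.0011, -0.0005], [0.0049, 0.0011, -0.0005]] roll [0.02, 0.02, 0.02]
```

Emit:
apply_moves(linear=[[0.0049, 0.0011, -0.0005], [0.0049, 0.0011, -0.0005], [0.0049, 0.0007, -0.0005], [0.002, 0, 0], [0, 0, 0], [0, 0, 0]], roll=[0, 0, 0, 0, 0, 0])

```text
time_s: 41.62
tcp_pos: [0.5482, -0.3357, 0.0429]
ee_rot: [[-0.028, 0.234, -0.972], [0.022, -0.972, -0.235], [-0.999, -0.028, 0.022]]
ft_force: [-0.8, -0.5, -5.3]
grip_width: 0.047
```

```bash
python3 -c "
from h import *
status(); t=tgt((.5328,-.3388)); plan([(t[0],t[1],.032,-76.5,5)])
cv2.imwrite('pics/c3.png',read_camera('wrist'))
"
```

```text
41.62 p [ 0.5482 -0.3357  0.0429] yaw -76.45 F [-0.84 -0.48 -5.34] T [ 0.01  -0.129  0.017] w 0.047 q6 134.8
TCP target [ 0.5476 -0.3357  0.0225] tilt yz -0.0278 0.0218
5 linear [[0.0022, 0.0, 0.0001], [0.0022, 0.0, 0.0001], [0.0022, 0.0, 0.0001], [0.0022, 0.0, 0.0001], [0.0022, 0.0, 0.0001]] roll [0.01, 0.01, 0.01, 0.01, 0.01]
```

View pics/c3.png

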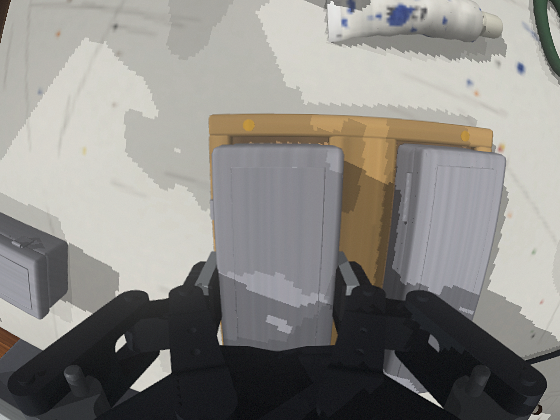

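```bash
python3 -c "
from h import *
o=robot.get_obs();R=o['ee_rot'];p=o['tcp_pos']; rec=np.array([.5328,-.3388]); ax=np.array([.972,.233]); ay=np.array([-.233,.972])
raw=cv2.cvtColor(cv2.imread('pics/c3.png'),cv2.COLOR_BGR2GRAY).astype(float)
g=cv2.GaussianBlur(raw,(3,1),0)
print(g[105:160,285].astype(int).tolist())
for c,rows in ((250,(136,147)),(285,(136,147)),(320,(136,147))):
    for r,z in zip(rows,(.017,None)):
        O,D=ray('wrist',(c,r))
        if z: q=O+D*(z-O[2])/D[2]
        else:
            o2=R.T@(O-p);d2=R.T@D; q=O+D*(-.027-o2[0])/d2[0]
        print(c,r,'along',((q[:2]-rec)@ax).round(4),'lat',((q[:2]-rec)@ay).round(4),q[2].round(4))
for r in spot_point('wrist','recess_1')[:3]: print(r['conf'],r['centre'],onz('wrist',r['centre'],.008)[:2].round(4))
"
```

```text
[180, 180, 180, 182, 180, 181, 181, 182, 169, 122, 136, 136, 137, 138, 137, 139, 139, 139, 137, 135, 134, 134, 134, 133, 133, 133, 133, 134, 121, 106, 94, 77, 89, 91, 89, 90, 88, 90, 93, 101, 109, 122, 132, 140, 138, 140, 139, 136, 135, 136, 134, 135, 135, 134, 135]
250 136 along 0.0764 lat 0.0141 0.017
250 147 along 0.0753 lat 0.0084 0.0689
285 136 along 0.0764 lat -0.0038 0.017
285 147 along 0.0752 lat -0.0039 0.0685
320 136 along 0.0767 lat -0.0216 0.017
320 147 along 0.0754 lat -0.0164 0.0682
```

The far recess edge is at +76.5 mm and the tin's lid edge at +75.3 mm from the recess centre, so it is aligned. Lowering it.

Emit:
apply_moves(linear=[[0.0025, 0, 0], [0.0025, 0, 0], [0.0025, 0, 0], [0.0025, 0, 0], [0.0025, 0, 0], [0, 0, 0]], roll=[0, 0, 0, 0, 0, 0])

```text
time_s: 42.48
tcp_pos: [0.5479, -0.3355, 0.0296]
ee_rot: [[-0.027, 0.234, -0.972], [0.022, -0.972, -0.235], [-0.999, -0.027, 0.022]]
ft_force: [0.6, -1.0, -5.2]
grip_width: 0.0471
```

```bash
python3 -c "
from h import *
mom(3); t=tgt((.5328,-.3388))
"
```

```text
42.58 p [ 0.548  -0.3355  0.0299] yaw -76.45 F [ 0.47  0.39 -5.1 ] T [-0.048 -0.093 -0.012] w 0.0467 q6 134.8
tool T mean [-0.007  0.114  0.041] sd [0.015 0.025 0.021] F [ 0.12 -0.36 -5.04]
tau [ 1.8000e-02 -6.4091e+01  3.5018e+01  4.5800e-01 -3.4000e-02  3.0000e-03] [0.024 0.044 0.037 0.003 0.009 0.   ] tilt [-1.56  1.24]
TCP target [ 0.5476 -0.3357  0.0225] tilt yz -0.0274 0.0214
```

Emit:
apply_moves(linear=[[0.0025, 0, 0], [0.0025, 0, 0], [0.002, 0, 0], [0, 0, 0]], roll=[0, 0, 0, 0])

```text
time_s: 43.08
tcp_pos: [0.548, -0.3356, 0.0249]
ee_rot: [[-0.025, 0.234, -0.972], [0.021, -0.972, -0.235], [-0.999, -0.026, 0.02]]
ft_force: [0.7, 0.5, -4.0]
grip_width: 0.0471
```

```bash
python3 -c "
from h import *
mom(2)
"
```

```text
43.12 p [ 0.548  -0.3357  0.0247] yaw -76.45 F [-1.99  0.2  -1.47] T [0.095 0.027 0.033] w 0.0473 q6 134.8
tool T mean [ 0.003  0.114 -0.049] sd [0.038 0.119 0.048] F [-0.65  0.33 -2.74]
tau [-2.3000e-01 -6.3042e+01  3.4547e+01  2.8100e-01 -1.4400e-01  2.9000e-02] [0.17  0.476 0.05  0.238 0.06  0.003] tilt [-1.46  1.17]
```

Contact is starting, so I'm easing it down a little more.

Emit:
apply_moves(linear=[[0.001, 0, 0], [0.001, 0, 0], [0.001, 0, 0], [0.001, 0, 0]], roll=[0, 0, 0, 0])

```text
time_s: 43.62
tcp_pos: [0.5478, -0.3357, 0.0242]
ee_rot: [[-0.024, 0.234, -0.972], [0.019, -0.972, -0.235], [-1.0, -0.024, 0.018]]
ft_force: [-4.8, 3.0, 5.7]
grip_width: 0.047
```

```bash
python3 -c "
from h import *
mom(2);print(robot.get_obs()['ee_rot'][:,0])
"
```

```text
43.67 p [ 0.5478 -0.3357  0.0242] yaw -76.44 F [-5.02  2.11  4.72] T [0.4   0.373 0.077] w 0.0468 q6 134.8
tool T mean [-0.078 -0.259 -0.499] sd [0.001 0.012 0.024] F [-4.9   2.58  5.21]
tau [  0.335 -56.999  32.953  -1.498  -0.098   0.087] [0.001 0.017 0.014 0.004 0.001 0.001] tilt [-1.35  1.1 ]
[-0.02359574  0.01926851 -0.99953588]
```

Emit:
apply_moves(linear=[[0.0012, -0.0003, 0.0004], [0.0012, 0, 0.0002], [0.0012, 0, 0], [0.0012, 0, 0]], roll=[0, 0, 0, 0])

```text
time_s: 44.18
tcp_pos: [0.5477, -0.3357, 0.0239]
ee_rot: [[-0.02, 0.235, -0.972], [0.018, -0.972, -0.235], [-1.0, -0.022, 0.015]]
ft_force: [-5.4, 3.2, 7.2]
grip_width: 0.047
```

```bash
python3 -c "
from h import *
mom(2);tgt((.5328,-.3388))
"
```

```text
44.23 p [ 0.5478 -0.3357  0.024 ] yaw -76.41 F [-5.67  2.87  6.45] T [0.447 0.412 0.089] w 0.0469 q6 134.8
tool T mean [-0.08  -0.35  -0.543] sd [0.01  0.052 0.012] F [-5.55  3.03  6.82]
tau [  0.375 -56.103  32.789  -1.757  -0.089   0.08 ] [0.012 0.037 0.011 0.008 0.004 0.001] tilt [-1.12  1.01]
TCP target [ 0.5475 -0.3356  0.0226] tilt yz -0.0217 0.0149
```

Emit:
apply_moves(linear=[[0.0013, 0, 0.0002], [0.0013, 0, 0], [0.0013, 0, 0], [0.0013, 0, 0], [0.0013, 0, 0], [0.0013, 0, 0]], roll=[0, 0, 0, 0, 0, 0])

```text
time_s: 44.98
tcp_pos: [0.5477, -0.3356, 0.0237]
ee_rot: [[-0.014, 0.235, -0.972], [0.015, -0.972, -0.235], [-1.0, -0.018, 0.01]]
ft_force: [-5.1, 2.8, 8.8]
grip_width: 0.0468
```

```bash
python3 -c "
from h import *
mom(2);tgt((.5328,-.3388))
"
```

```text
45.02 p [ 0.5477 -0.3356  0.0237] yaw -76.41 F [-6.26  2.47  7.08] T [0.507 0.552 0.111] w 0.047 q6 134.8
tool T mean [-0.085 -0.401 -0.634] sd [0.024 0.019 0.013] F [-5.7   2.65  7.96]
tau [ 3.2500e-01 -5.5527e+01  3.2714e+01 -1.9260e+00 -9.2000e-02  4.0000e-02] [0.001 0.044 0.007 0.007 0.    0.001] tilt [-0.83  0.89]
TCP target [ 0.5474 -0.3356  0.0226] tilt yz -0.0185 0.0104
```

Emit:
apply_moves(linear=[[0, 0, 0], [0, 0, 0], [0, 0, 0], [0, 0, 0], [-0.01, 0, 0], [-0.025, 0, 0], [-0.035, 0, 0], [-0.035, 0, 0], [-0.025, 0, 0.0], [0, 0, 0]], roll=[0, 0, 0, 0, 0, 0, 0, 0, 0, 0], fingers=0.2)

```text
time_s: 46.28
tcp_pos: [0.5507, -0.3383, 0.1605]
ee_rot: [[-0.011, 0.235, -0.972], [0.013, -0.972, -0.235], [-1.0, -0.015, 0.008]]
ft_force: [-0.0, 1.0, -0.0]
grip_width: 0.0688
```

```bash
python3 -c "
from h import *
u0,v0=.03,-.02
g=seetin(.05,'f1',u0,v0); tinrect(g,u0,v0); print(robot.get_obs()['ee_rot'][:,0])
raw=cv2.imread('pics/f1_raw.png'); top=read_camera('top')[130:310,140:420]
cv2.imwrite('pics/f1v.png',np.hstack([cv2.resize(raw,(440,330)),cv2.copyMakeBorder(cv2.resize(top,(350,225)),0,105,0,0,cv2.BORDER_CONSTANT)]))
for n,z in (('medium_bottle',0),('paint_tube',0)):
  read_camera('scene')
  for r in spot_point('scene',n)[:1]: print(n,onz('scene',r['centre'],z)[:2].round(3))
"
```

```text
46.33 p [ 0.5502 -0.338   0.159 ] yaw -76.41 F [-1.62 -0.47 -0.14] T [-0.04  -0.028 -0.025] w 0.0682 q6 134.7
area 19817.5 size [ 47.5 121. ] roll -0.0 uv [0.0532 0.023 ] w [ 0.5669 -0.4196]
area 26391.5 size [146.5  47.5] roll -0.0 uv [-0.0348  0.0368] w [ 0.5328 -0.3373]
[-0.01305067  0.01413663 -0.9998149 ]
medium_bottle [ 0.554 -0.422]
paint_tube [ 0.7   -0.374]
```

View pics/f1v.png

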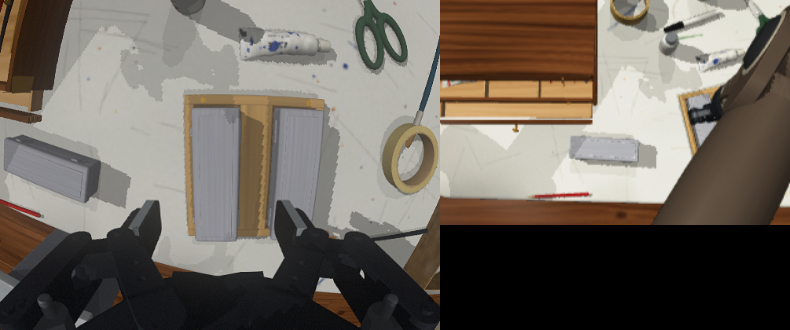

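Both tins sit in their recesses, parallel to the tray. B lies flat on the table, and the bottle and tube are where they started. Handing in.

```bash
python3 -c "
from h import *
print(robot.hand_in()); status()"
```

```text
the job is handed in; nothing more can be done
None
the job is handed in; nothing more can be done
```

I sorted the three tins by shaking, bedded the two firm ones in the tray, left the loose one on the table, and handed in at about 46 s. `hand_in` gave no verdict, so the result below rests on my own checks.

| Tin (start position) | Held moment when shaken | Block | Final place |
|---|---|---|---|
| A, near left | stayed within about 0.01–0.02 N m | firm | recess_2 |
| B, middle | swung 0.08 N m and back | loose | flat on the table, where it was |
| C, near the bottle | no shift beyond about 0.01 N m after correcting for tool tilt | firm | recess_1 |

**Tray fit:** My last measurements put A within about 1 mm of its recess centre and C within about 1.5 mm. Both looked in line with the recess, and their apparent size fits being fully down. I judged level and depth only from the camera and did not feel for them.

**Forces:** The highest wrist force I read while lowering C was about 13 N of contact, well under the 80 N limit. I only read it at the end of each move, so a short peak in between could have been missed.

**Bystanders:** The paint tube read within about 5 mm of its starting position. The bottle looks unmoved in the last top view. The final network reading of the bottle in the scene camera landed on the tray instead, so I discarded it and that check rests on the picture alone.

**Tool tilt:** The tool picked up 1–2° of tilt during the moves. C therefore went in slightly tilted, and I eased it down until it was nearly level before letting go.

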